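Load the UV curing bed with the lifter and start its timer

TASK

Cure the washed resin cover plates: with the lifter (the cranked spatula) slid under each plate on its drip stand, carry the plates to the curing bed in order, first the plate with one cable port, then two, then three, and set each one down flat, square and centred on the rails of the bay with as many dots as it has ports; the resin is still tacky, so never touch a plate with the fingers. When all plates are in, push the loose timer knob onto the D-shaped spindle, turning it slowly until it drops fully home, and turn it clockwise to its stop to start the timer. Leave the lifter lying flat on the worktop and do not disturb the flux jar and the small carton.

Things in the scene. Friction and masses are not known exactly. Their poses are not given: they have to be found in the camera images.
- plate_1: Flat grey resin cover plate, one round cable port in it (24 mm collars, dark inside). 88 x 88 mm, 5 mm thick at the edges, 10 mm at the collars, about 60 g, wider than the gripper opens. Origin: centre of its flat underside; z up, x and y along its edges. Starts on a drip stand, centred within 5 mm and 0.08 rad; may be absent.
- stand_1: Fixed aluminium drip stand that holds plate 1 at the start. Origin: centre of its underside. Tray 104 (x) x 94 mm with a 5 mm high rim; two wire rails along x, 5 mm thick, 88 mm long, at y = -31 and +31 mm, tops 26 mm above the worktop. The slot between them, 57 mm wide, is free from the rim's height up to the plate; the lifter slides in along the stand's +x (away from the robot).
- plate_2: Flat grey resin cover plate, two round cable ports in it (24 mm collars, dark inside). 88 x 88 mm, 5 mm thick at the edges, 10 mm at the collars, about 60 g, wider than the gripper opens. Origin: centre of its flat underside; z up, x and y along its edges. Starts on a drip stand, centred within 5 mm and 0.08 rad; may be absent.
- stand_2: Fixed aluminium drip stand that holds plate 2 at the start. Origin: centre of its underside. Tray 104 (x) x 94 mm with a 5 mm high rim; two wire rails along x, 5 mm thick, 88 mm long, at y = -31 and +31 mm, tops 26 mm above the worktop. The slot between them, 57 mm wide, is free from the rim's height up to the plate; the lifter slides in along the stand's +x (away from the robot).
- plate_3: Flat grey resin cover plate, three round cable ports in it (24 mm collars, dark inside). 88 x 88 mm, 5 mm thick at the edges, 10 mm at the collars, about 60 g, wider than the gripper opens. Origin: centre of its flat underside; z up, x and y along its edges. Starts on a drip stand, centred within 5 mm and 0.08 rad; may be absent.
- stand_3: Fixed aluminium drip stand that holds plate 3 at the start. Origin: centre of its underside. Tray 104 (x) x 94 mm with a 5 mm high rim; two wire rails along x, 5 mm thick, 88 mm long, at y = -31 and +31 mm, tops 26 mm above the worktop. The slot between them, 57 mm wide, is free from the rim's height up to the plate; the lifter slides in along the stand's +x (away from the robot).
- bay_1 (a point): Centre of bay 1 of the curing bed (one raised dot on the front below it), at the rail tops, where the plate's underside comes to lie. x points away from the robot, y left along the bed, z up. Wire rails along x, 88 mm long, at y = -31 and +31 mm; slot between them 57 mm wide, 22 mm deep to the LED deck, open at the front.
- bay_2 (a point): Centre of bay 2 of the curing bed (two raised dots on the front below it), at the rail tops, where the plate's underside comes to lie. x points away from the robot, y left along the bed, z up. Wire rails along x, 88 mm long, at y = -31 and +31 mm; slot between them 57 mm wide, 22 mm deep to the LED deck, open at the front.
- bay_3 (a point): Centre of bay 3 of the curing bed (three raised dots on the front below it), at the rail tops, where the plate's underside comes to lie. x points away from the robot, y left along the bed, z up. Wire rails along x, 88 mm long, at y = -31 and +31 mm; slot between them 57 mm wide, 22 mm deep to the LED deck, open at the front.
- bed: Fixed UV curing bed: grey box 124 (x) x 416 (y) mm, deck about 47 mm above the worktop, three railed bays at 111 mm pitch; bay 1 at the right end, bay 3 next to the timer, which is at the left end. Origin: centre of its underside; axes parallel to the bays'.
- lifter_grip (a point): Centre of the wooden handle of the lifter, a cranked steel spatula, 0.2 kg. Handle 74 long (x) x 18 wide (y) x 32 mm high; grip it from above across y. x points to the blade's tip, z up. With the lifter lying on the worktop this point is 86 mm up. An upright neck, 12 mm behind this point, joins handle and blade.
- lifter_blade (a point): Point on the top of the lifter's blade where the centre of a carried plate belongs (15 mm either way will do): 55 mm ahead of lifter_grip and 83 mm lower. Blade level, 44 mm wide, 3 mm thick, reaching from 75 mm behind to 50 mm ahead of this point; the neck stands 65 to 69 mm behind it. Room above the blade up to the handle: 67 mm.
- knob_grip (a point): Centre of the bar of the loose black timer knob, 34 mm above its underside; 40 g, stands on its round foot (37 mm across, 21 mm high). Bar 36 long (x) x 12 wide (y) x 26 mm high, top 47 mm up; grip it across y, fingertips at least 22 mm above the underside. In the underside a D-shaped bore 17.5 mm deep; its flat is on the +x side, where a white line marks the bar's end and top.
- dial (a point): Centre of the timer's dial plate on the left end of the curing bed, in its top surface, on which the foot of the seated knob rests (knob_grip is then 34 mm above this point). x points away from the robot across the bed, z up.
- spindle (a point): Top of the timer's upright steel spindle, 16 mm above the dial. D-shaped: 14 mm diameter, one flat 3.5 mm from the axis, chamfered top. The point's x axis points out through the flat and turns with the spindle. The bore is 1 mm wider all round: the knob drops on only with its x along this x within about 0.1 rad, else it stands 16 mm too high.
- timer (a joint): Angle of the timer spindle in rad, 0 to 1.2; grows clockwise seen from above, 1.2 is the end stop. It starts at 0 to 0.3. It resists with 0.08 N m and stays where it is left.
- flux_jar: Small white and red jar, 35 mm across, 38 mm high, a bystander near the front left. Origin: centre of its underside.
- small_carton: Small white carton 42 x 58 x 52 mm, a bystander behind the bed. Origin: centre of its underside.

How it is judged:
By the outcome, as a careful person would: the job done as asked, in the order asked, and still so for the second after the job is handed in, with the robot touching nothing.
Of plate_1, plate_2, plate_3 only 2 to 3 are there at a start; the rules pass over those that are not, and their reading is None.
At some moment in a run one of knob, lifter may be knocked a few centimetres aside while the robot is not near it.
It also fails if it takes over 210 s, if anything falls off the work surface, if the arm or the gripper's body presses on something with over 40 N, if the wrist force passes 120 N, or if a joint passes its speed limit or range.

ROBOT

A 6-joint arm with a two-finger parallel gripper is mounted at the origin on a cart in front of the work surface, level with it; the furniture and walls round the work are solid. World frame = base frame: x ahead of the robot, y to its left, z up, the work surface at z = 0. Lengths are in m, angles in rad, forces in N, time in s.
With the tool pointing down it reaches from about 0.35 to 0.975 m from the base axis. Payload 4.9 kg.
Tool frame: the origin (TCP) lies at the very end of the fingers, on their centre line; the grasp point (between the pads) lies 19 mm behind it (pinch_z is the distance from the TCP to the grasp point, in m); z points along the fingers, y is the line along which they close (so a half turn about z gives the same grasp; the last joint's range is limited). The gripper opens to 85 mm and grips with 20 to 120 N. Pads are 22 mm wide; open, the fingers measure 114 mm over their backs; the gripper's body (76 mm by 85 mm) begins 54 mm behind the grasp point. The pads swing forward as they close: fully open they stand 13 mm farther back than shut.
Start: joints at [-1.389, 0.053, 1.613, -0, 1.476, -0.119], TCP at [0.185, -0.597, 0.21] pointing down, gripper open.
Joint ranges: [-3.01, 3.01], [-1.01, 2.22], [0.06, 2.58], [-1.02, 4.17], [0.09, 2.62], [-3.14, 3.14]. Speed limits (rad/s): [2.57, 2.57, 3.14, 3.14, 3.14, 3.14].

INTERFACE

Orientations are given as a unit quaternion [w, x, y, z].
In Python, from plant import * gives the robot as it stands. The module is installed in compiled form; this text tells all that it offers.
- The arm moves only by the tool play_rows, never from a script. Its arguments are lists of equal length, an entry for each row: "linear": the shift along the world's x, y, z in m, a list of three; "turn": the turn about the world's z in degrees. A call has 1 to 8 rows; each row shifts and turns the commanded pose from where the row before left it; what a row does not reach is not made up. A row lasts 1/8 s, in which the tool goes at most 62.5 mm and 10.7 degrees, less where a joint would pass 70% of its speed; a pose out of reach is approached as far as the arm can. A call is refused whole if a number of a shift passes 0.0625 or a number of a turn 10.7, either way. A call with a gripper value outside its range is refused whole. "hand" is the finger opening in m, from 0 to 0.0854, set as the call begins (left out, the last holds). The fingers move at their own pace and stop on an object; the grip force is fixed at half the most. Time passes only in rows, so rows that do not move let the fingers close. It gives the time, the measured TCP pose, the force, the opening and the grip force at its end, in the units of the state.
- state(): the state, without advancing time (a new reading comes with each control period).
- grab_frame(name): name is "scene" or "top"; returns the picture (400x640x3 uint8, red, green, blue); there is no depth.
- camera_info(name): a dict with "camera_matrix" (3x3 intrinsics, pixels), "distortion" ([k1, k2, p1, p2, k3] as OpenCV has them; the pictures are not rectified), "origin" and "attitude" of the camera in the world. Camera axes: x right, y down, z forward; pixel columns grow to the right and rows downward; lengths in m; the calibration is good to about 2 mm. A picture is of the moment at which its call begins. camera_info takes no time and is no camera call.
- job_done(): hands the job in; it is judged then, once.
Trained networks look in the newest picture that a camera, given by its name, has taken for a name from the list of things; names that differ only in an ending like _2 or _b are one class to them, and where a whole thing is asked for, a point or a joint stands for the part that bears it (a point fixed in the world has none). Each returns a list of dicts, best first, with "p" (0 to 1); they miss things now and then, are a little off and sometimes report something else, mostly with a low value. They report only what shows in the picture. A call takes as long as a camera call.
- trace(camera, thing): "region" (400x640 bool, what is visible of it) and "location" ([column, row] in pixels, amid what is visible of it).
The state is a dict: "time": time; "joint_pos": joint angles; "joint_vel": joint speeds; "joint_efforts": joint torques, N m; "tool_pos": TCP position; "tool_rot": TCP orientation; "contact_force": force on the tool from outside, world axes, zero at the start; "ft_torque": the same for the moment, N m; "gripper_width": opening from 0.0 (shut) to 1.0 (fully open); "grasp_force": force on a finger pad.
Only numpy, scipy, OpenCV 4.12 (cv2) and the standard library are available. Lean on these libraries where they do the work, as an engineer would, in place of code of your own. Each camera call takes 0.05 s, during which the arm holds its last target. There are 200 camera calls.

## Working session

There is one attempt and no reset: what is moved stays moved. The work goes in short steps, Python scripts to look and compute and a tool call to move; the robot and the scene stay as the last step left them, time stands still between calls to the robot, and variables do not carry over. Pictures are saved under pics/ and viewed, at most 14 in all, crops included, and the job is handed in when it is done.

Besides the shell and the picture viewer there is one more tool, called after ">>>" as a command line: name --pt "numbers of a row" for each row, then --argument value for the rest. play_rows: Moves the arm, as the interface text tells. Its arguments: {"type":"object","properties":{"linear":{"type":"array","items":{"type":"array","items":{"type":"number"}}},"turn":{"type":"array","items":{"type":"number"}},"hand":{"type":"number"}},"required":["linear","turn"]}

```bash
mkdir -p pics
python3 - <<'E'
from plant import *
import cv2, numpy as np
print(state())
for c in ("scene","top"):
    f=grab_frame(c); cv2.imwrite(f"pics/{c}0.png",cv2.cvtColor(f,cv2.COLOR_RGB2BGR))
    print(camera_info(c))
    for t in ("plate_1","stand_1","bed","lifter_grip","lifter_blade","knob_grip","dial","spindle","flux_jar","small_carton"):
        try: print(c,t,[(round(d["p"],2),np.round(d["location"],1).tolist(),int(d["region"].sum())) for d in trace(c,t)][:4])
        except Exception as e: print(t,e)
E
```

```text
{'time': 0.0, 'joint_pos': array([-1.38899414e+00,  5.33691866e-02,  1.61430748e+00, -2.76768381e-06,
        1.47598935e+00, -1.19010181e-01]), 'joint_vel': array([-0.00021316,  0.00045413,  0.0009482 , -0.00028232,  0.00096837,
        0.00104741]), 'joint_efforts': array([-1.36506169e-03, -3.93677938e+01, -3.70177209e+01, -2.31283093e-04,
        6.94130940e-03,  6.93903985e-06]), 'tool_pos': array([ 0.18505654, -0.59627287,  0.20844737]), 'tool_rot': array([-1.03612514e-03,  9.88709746e-01,  1.49839792e-01, -3.39190496e-05]), 'contact_force': array([-0.51299376,  0.19840749, -0.19289356]), 'ft_torque': array([-0.02457464, -0.07299691, -0.01021348]), 'grasp_force': 0.0, 'gripper_width': 1.0026795154839925}
{'camera_matrix': array([[366.99880761,   0.        , 319.18057983],
       [  0.        , 366.99880761, 203.5416693 ],
       [  0.        ,   0.        ,   1.        ]]), 'distortion': array([0.00126376, 0.        , 0.        , 0.        , 0.        ]), 'origin': array([-0.2012086 ,  0.54598872,  0.74063661]), 'attitude': array([ 0.20300179, -0.41345392,  0.79177648, -0.401168
[... 891 characters left out ...]
.        , 0.        ]), 'origin': array([0.4037708 , 0.03163601, 1.49155634]), 'attitude': array([-0.03568443,  0.71402953, -0.69833845,  0.03481184])}
top plate_1 [(0.94, [227.4, 190.7], 957), (0.94, [284.6, 171.1], 879), (0.8, [188.7, 235.0], 963)]
top stand_1 [(0.59, [236.7, 206.7], 153), (0.57, [294.4, 183.7], 176), (0.57, [199.4, 211.7], 9)]
top bed [(0.94, [404.0, 196.5], 6352), (0.21, [227.3, 190.8], 913)]
top lifter_grip [(0.88, [324.8, 221.5], 668), (0.29, [314.8, 124.2], 329)]
top lifter_blade [(0.62, [328.7, 219.6], 621)]
top knob_grip []
top dial [(0.79, [400.5, 197.3], 6321)]
top spindle []
top flux_jar [(0.61, [252.5, 270.3], 96)]
top small_carton [(0.59, [316.2, 122.1], 350)]
```

Run:
```python
import cv2
f=cv2.imread("pics/top0.png"); cv2.imwrite("pics/top0c.png",cv2.resize(f[80:330,150:490],None,fx=2.35,fy=2.35,interpolation=cv2.INTER_CUBIC))
f=cv2.imread("pics/scene0.png"); cv2.imwrite("pics/scene0c.png",cv2.resize(f[130:350,150:470],None,fx=2.5,fy=2.5,interpolation=cv2.INTER_CUBIC))
```

```text
(no output)
```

View pics/top0c.png

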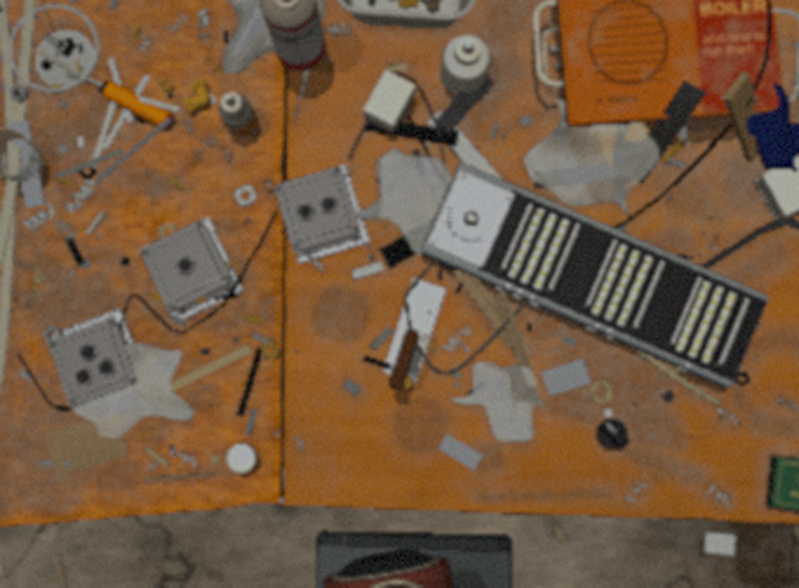

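View pics/scene0c.png

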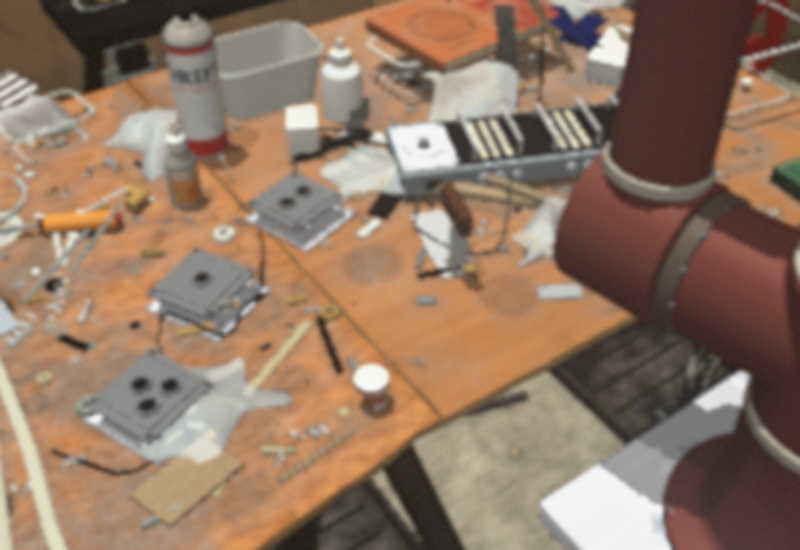

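The top view shows all three plates (crop pixels): three-port (90,365), one-port (190,265), two-port (322,213). It also shows the lifter at (415,335), the knob at (612,432), and the bed running from (470,215) to (740,335) with its rails visible. Next I'll fit the poses and overlay them on the picture.

```bash
cat > h.py <<'E'
from plant import *
import cv2, numpy as np
from scipy.optimize import minimize
from scipy.spatial.transform import Rotation as R
from scipy.ndimage import map_coordinates
def cam(c):
    i=camera_info(c); q=i["attitude"]; return i["camera_matrix"],i["distortion"],i["origin"],R.from_quat([q[1],q[2],q[3],q[0]]).as_matrix()
def w2p(c,P):
    K,D,o,A=cam(c); P=np.atleast_2d(P)
    return cv2.projectPoints(((P-o)@A).astype(float),np.zeros(3),np.zeros(3),K,D)[0].reshape(-1,2)
def p2w(c,p,z):
    K,D,o,A=cam(c); u=cv2.undistortPoints(np.float64(p).reshape(-1,1,2),K,D).reshape(-1,2)
    d=np.c_[u,np.ones(len(u))]@A.T; return o+d*((z-o[2])/d[:,2])[:,None]
def loc(pose,L,z):
    x,y,a=pose; L=np.atleast_2d(L); c,s=np.cos(a),np.sin(a)
    return np.c_[x+c*L[:,0]-s*L[:,1],y+s*L[:,0]+c*L[:,1],np.full(len(L),z)]
def rect(a,b,n=25):
    t=np.linspace(-1,1,n); return np.r_[np.c_[a*t,b+0*t],np.c_[a*t,-b+0*t],np.c_[a+0*t,b*t],np.c_[-a+0*t,b*t]]
def samp(c,g,P): p=w2p(c,P); return map_coordinates(g,[p[:,1],p[:,0]],order=1,mode="nearest")
def grab(c,name=None):
    f=grab_frame(c)
    if name: cv2.imwrite(f"pics/{name}.png",cv2.cvtColor(f,cv2.COLOR_RGB2BGR))
    return f
def regrect(c,reg,z):
    m=max(cv2.findContours(reg.astype(np.uint8),cv2.RETR_EXTERNAL,cv2.CHAIN_APPROX_NONE)[0],key=cv2.contourArea)
    ys,xs=np.nonzero(reg); q=p2w(c,np.c_[xs,ys],z)[:,:2]
    (cx,cy),(w,h),a=cv2.minAreaRect((p2w(c,m.reshape(-1,2),z)[:,:2]*1000).astype(np.float32))
    return np.array([q[:,0].mean(),q[:,1].mean()]),np.array([cx,cy])/1000,(w,h),a
def plate(c,reg,z,a0=None):
    """square fit maximising region inside minus outside"""
    m,b,wh,a=regrect(c,reg,z); a=np.deg2rad(a)
    g=cv2.GaussianBlur(reg.astype(np.float32),(0,0),.7)
    def cost(p): return -(samp(c,g,loc(p,rect(.042,.042),z)).sum()-samp(c,g,loc(p,rect(.046,.046),z)).sum())
    best=min((minimize(cost,[m[0],m[1],a+da],method="Nelder-Mead",options=dict(initial_simplex=np.array([m[0],m[1],a+da])+np.array([[0,0,0],[.004,0,0],[0,.004,0],[0,0,.1]]))) for da in(0,.1,-.1)),key=lambda r:r.fun)
    p=best.x; p[2]=(p[2]+np.pi/4)%(np.pi/2)-np.pi/4; return p,m,b,wh
def draw(im,c,P,sc,off,col):
    for u,v in (w2p(c,P)-off+.5)*sc: cv2.circle(im,(int(u),int(v)),0,col,-1)
E
cat > m1.py <<'E'
from h import *
f=grab("top"); g=cv2.cvtColor(f,cv2.COLOR_RGB2GRAY).astype(np.float32)
off=np.array([150,80]); 
def cp(u,v): return np.array([u/2.35+150,v/2.35+80])
ov=[]
for d in trace("top","plate_1")[:3]:
    p,m,b,wh=plate("top",d["region"],.031); print("plate",p.round(4),m.round(4),b.round(4),np.round(wh))
    ov.append((loc(p,rect(.044,.044),.031),(0,0,255)))
    # stand: tray rim fit near the plate
    def cs(s): 
        return -samp("top",g,loc(s,rect(.051,.046),.004)).mean()+ .5*samp("top",g,loc(s,rect(.055,.050),.0)).mean()
    r=minimize(cs,p,method="Nelder-Mead",options=dict(initial_simplex=p+np.array([[0,0,0],[.004,0,0],[0,.004,0],[0,0,.08]])))
    print(" stand",r.x.round(4),r.fun); ov.append((loc(r.x,rect(.052,.047),.005),(0,255,0)))
# bed rails
t=np.linspace(-.042,.042,30)
def rails(dy): return np.vstack([np.c_[t,0*t+b*.111+s*(.031)+dy*s] for b in(-1,0,1) for s in(-1,1)])
w=p2w("top",[cp(625,283)],.06)[0]
def cb(p): return -samp("top",g,loc(p,rails(0),.069)).mean()+.5*samp("top",g,loc(p,rails(.007),.069)).mean()+.5*samp("top",g,loc(p,rails(-.006),.069)).mean()
r=min((minimize(cb,[w[0]+dx,w[1]+dy,-.41+da],method="Nelder-Mead",options=dict(initial_simplex=np.array([w[0]+dx,w[1]+dy,-.41+da])+np.array([[0,0,0],[.006,0,0],[0,.006,0],[0,0,.05]]))) for dx in(-.01,0,.01) for dy in(-.01,0,.01) for da in (-.04,0,.04)),key=lambda r:r.fun)
bp=r.x; print("bay2",bp.round(4),r.fun)
ov.append((loc(bp,rails(0),.069),(255,0,255)))
db=trace("top","bed")[0]; print("bedreg",regrect("top",db["region"],.06))
sp=p2w("top",[cp(470,218)],.06)[0]; print("dial~",sp.round(3), "in bay2 frame",(R.from_euler("z",-bp[2]).as_matrix()@(sp-[bp[0],bp[1],0])).round(4))
ov.append((loc(bp,[[0,.111*1.5+.03]],.063),(255,255,0)))
print("lifter handle", [regrect("top",d["region"],.1) for d in trace("top","lifter_grip")[:1]])
k=cp(612,432); print("knob",p2w("top",[k],.04).round(3))
im=cv2.cvtColor(f,cv2.COLOR_RGB2BGR); sc=5
def crop(u0,v0,u1,v1,name,o=True):
    i=cv2.resize(im[v0:v1,u0:u1],None,fx=sc,fy=sc,interpolation=cv2.INTER_CUBIC)
    if o: [draw(i,"top",P,sc,np.array([u0,v0]),c) for P,c in ov]
    cv2.imwrite(f"pics/{name}.png",i)
crop(160,140,315,258,"a_plates"); crop(320,145,480,258,"a_bed")
sc=8; a=cv2.resize(im[195:255,300:348],None,fx=8,fy=8,interpolation=cv2.INTER_CUBIC); b=cv2.resize(im[240:300,385:433],None,fx=8,fy=8,interpolation=cv2.INTER_CUBIC)
cv2.imwrite("pics/a_lk.png",np.hstack([a,b]))
E
python3 m1.py
```

```text
plate [0.5728 0.3009 0.4947] [0.573  0.3005] [0.5724 0.3015] [91. 88.]
 stand [0.5701 0.3003 0.4789] -64.11058807373047
plate [0.4483 0.412  0.4013] [0.4478 0.4122] [0.4486 0.4118] [89. 89.]
 stand [0.4494 0.4108 0.3997] -68.40383911132812
plate [0.6468 0.1417 0.33  ] [0.6464 0.1418] [0.6464 0.1419] [87. 85.]
 stand [0.6449 0.1377 0.3193] -71.77532958984375Traceback (most recent call last):
  File "m1.py", line 19, in <module>
    r=min((minimize(cb,[w[0]+dx,w[1]+dy,-.41+da],method="Nelder-Mead",options=dict(initial_simplex=np.array([w[0]+dx,w[1]+dy,-.41+da])+np.array([[0,0,0],[.006,0,0],[0,.006,0],[0,0,.05]]))) for dx in(-.01,0,.01) for dy in(-.01,0,.01) for da in (-.04,0,.04)),key=lambda r:r.fun)
  File "m1.py", line 19, in <genexpr>
    r=min((minimize(cb,[w[0]+dx,w[1]+dy,-.41+da],method="Nelder-Mead",options=dict(initial_simplex=np.array([w[0]+dx,w[1]+dy,-.41+da])+np.array([[0,0,0],[.006,0,0],[0,.006,0],[0,0,.05]]))) for dx in(-.01,0,.01) for dy in(-.01,0,.01) for da in (-.04,0,.04)),key=lambda r:r.fun)
           ~~~~~~~~^^^^^^^^^^^^^^^^^^^^^^^^^^^^^^^^^^^^^^^^^^^^^^^^^^^^^^^^^^
[... 371 characters left out ...]
rails(0),.069)).mean()+.5*samp("top",g,loc(p,rails(.007),.069)).mean()+.5*samp("top",g,loc(p,rails(-.006),.069)).mean()
                                                                    ~~~~^^^^^^^^^^^^^^^^^^^^^^^^^^^^^^^^^
  File "h.py", line 19, in samp
    def samp(c,g,P): p=w2p(c,P); return map_coordinates(g,[p[:,1],p[:,0]],order=1,mode="nearest")
                       ~~~^^^^^
  File "h.py", line 9, in w2p
    K,D,o,A=cam(c); P=np.atleast_2d(P)
            ~~~^^^
  File "h.py", line 7, in cam
    i=camera_info(c); q=i["attitude"]; return i["camera_matrix"],i["distortion"],i["origin"],R.from_quat([q[1],q[2],q[3],q[0]]).as_matrix()
ValueError: time passes only in moves, steps and waits
```

```bash
sed -i 's/^def cam(c):/import functools\n@functools.lru_cache\ndef cam(c):/' h.py; python3 m1.py
```

```text
plate [0.4493 0.411  0.3937] [0.4491 0.4109] [0.4494 0.4103] [89. 90.]
 stand [0.4492 0.4108 0.3976] -68.63387298583984
plate [0.5715 0.302  0.4751] [0.5712 0.302 ] [0.5711 0.3018] [90. 89.]
 stand [0.5702 0.3003 0.4782] -64.07054138183594
plate [0.6458 0.1413 0.3037] [0.6461 0.1417] [0.6458 0.1429] [92. 92.]
 stand [0.6449 0.1377 0.3241] -71.37919616699219
bay2 [ 0.5572 -0.2358 -0.3987] -72.53230285644531
bedreg (array([ 0.56703484, -0.19912968]), array([ 0.56810431, -0.19872356]), (412.989501953125, 129.7715606689453), 67.3128662109375)
dial~ [ 0.632 -0.05   0.06 ] in bay2 frame [-0.0032  0.2007  0.06  ]
lifter handle [(array([0.4896522 , 0.01861263]), array([0.48568277, 0.01979801]), (38.36824035644531, 125.68603515625), 72.87688446044922)]
knob [[ 0.377 -0.227  0.04 ]]
```

View pics/a_plates.png

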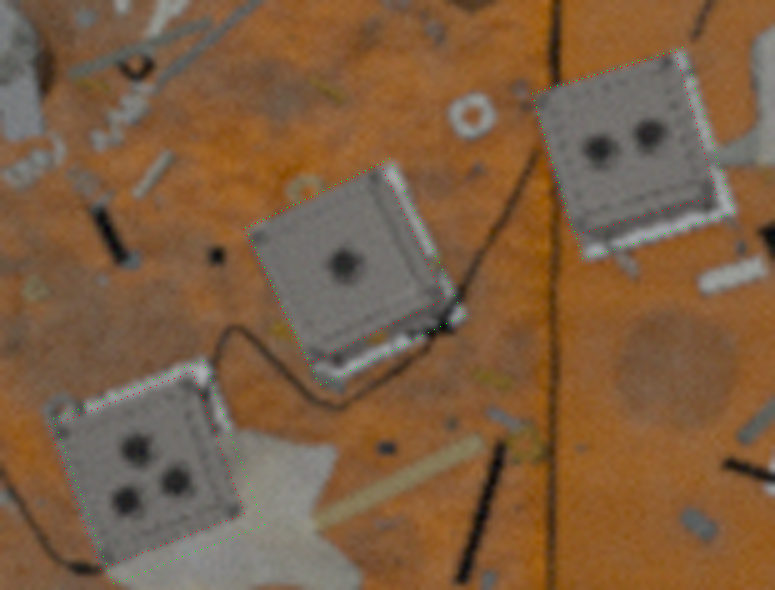

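View pics/a_bed.png

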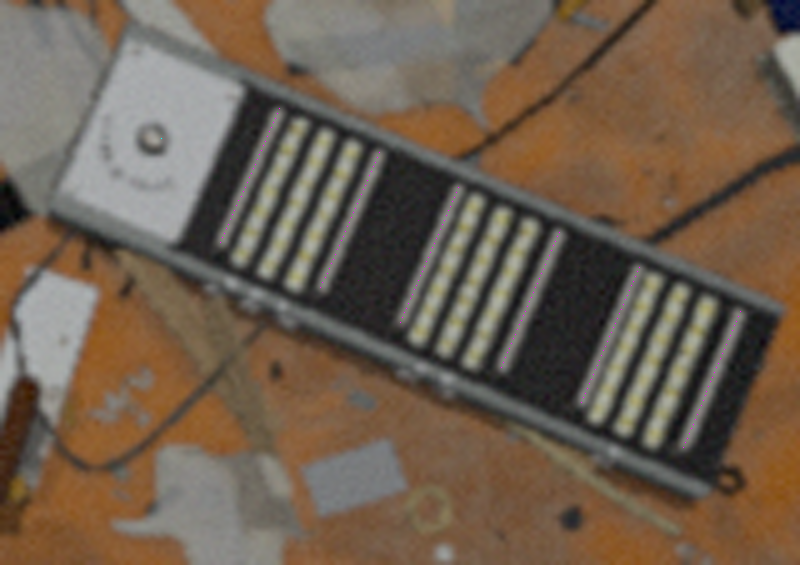

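View pics/a_lk.png

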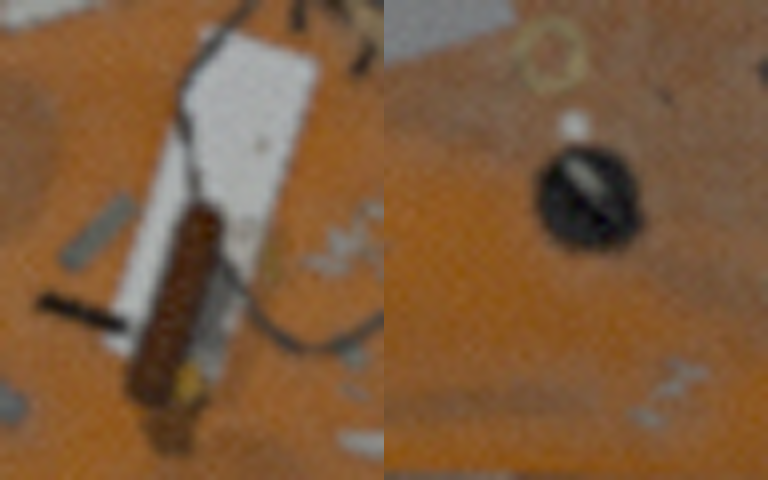

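Rail dots lie on all six rails. In the left half of the lifter/knob crop the blade tip is at (262,45), with the handle from (205,205) to (145,395). In the right half the knob centre is about (588,198), with its white line pointing up-left. I'll refine the stands, the lifter and the spindle.

```bash
cat > m2.py <<'E'
from h import *
from scipy.optimize import least_squares
f=cv2.imread("pics/top0.png"); g=cv2.cvtColor(f,cv2.COLOR_BGR2GRAY).astype(np.float32)
s=f.astype(np.float32).min(2)  # white stays high, orange is low
t=np.linspace(-1,1,25)
P={1:(.5712,.3018,.478),2:(.6458,.1417,.31),3:(.4492,.4108,.395)}
ov=[]
for n,p in P.items():
    fr=1 if n==3 else -1
    def cs(q):
        e=lambda dx,z: np.r_[loc(q,np.c_[fr*(.052+dx)+0*t,.045*t],z),loc(q,np.c_[.050*t,-(.047+dx)+0*t],z)]
        return -samp("top",s,e(-.0015,.005)).mean()+samp("top",s,e(.003,0.)).mean()
    best=min((minimize(cs,np.array(p)+[dx,dy,0],method="Nelder-Mead",options=dict(initial_simplex=np.array(p)+[dx,dy,0]+np.array([[0,0,0],[.004,0,0],[0,.004,0],[0,0,.05]]))) for dx in(-.005,0,.005) for dy in(-.005,0,.005)),key=lambda r:r.fun)
    q=best.x; d=np.array(p)-q; c,sn=np.cos(q[2]),np.sin(q[2])
    print(n,"stand",q.round(4),"plate in stand",np.round([c*d[0]+sn*d[1],-sn*d[0]+c*d[1],d[2]],4),round(best.fun,1))
    ov.append((loc(q,rect(.052,.047,40),.005),(0,255,0))); ov.append((loc(p,rect(.044,.044,40),.031),(0,0,255)))
L=lambda u,v:[300+u/8-.5+.06,195+v/8-.5+.06]
b=p2w("top",[L(205,25),L(320,65),L(105,345)],.003); print("blade corners",b.round(4))
h=p2w("top",[L(205,205),L(145,395)],.1); print("handle ends",h.round(4),"mid",h.mean(0).round(4),"yaw",np.arctan2(*(h[0]-h[1])[[1,0]]), "yaw blade",np.arctan2(*(b[0]-b[2])[[1,0]]))
k=lambda u,v:[385+(u-384)/8-.44,240+v/8-.44]
print("knob foot",p2w("top",[k(588,198)],.015).round(4),"line",p2w("top",[k(563,155),k(605,197)],.047).round(4))
# spindle triangulation
pt=np.array([320+152/5-.4,145+138/5-.4]); ps=np.array([150+424/2.5-.4,130+143/2.5-.4])
r=least_squares(lambda X:np.r_[w2p("top",X)[0]-pt,w2p("scene",X)[0]-ps],[.63,-.05,.07]); print("spindle",r.x.round(4),r.fun.round(2))
i=cv2.resize(f[140:260,150:320],None,fx=4.5,fy=4.5,interpolation=cv2.INTER_CUBIC)
for X,c in ov:
    for u,v in (w2p("top",X)-[150,140]+.5)*4.5: cv2.circle(i,(int(u),int(v)),1,c,-1)
cv2.imwrite("pics/b_st.png",i[:540])
z=cv2.resize(f[155:195,325:377],None,fx=12,fy=12,interpolation=cv2.INTER_CUBIC); cv2.imwrite("pics/b_sp.png",z)
E
python3 m2.py
```

```text
1 stand [0.5689 0.2984 0.4724] plate in stand [0.0036 0.002  0.0056] -50.4
2 stand [0.6439 0.1363 0.322 ] plate in stand [ 0.0036  0.0045 -0.012 ] -62.9
3 stand [0.4519 0.4096 0.4113] plate in stand [-0.002   0.0021 -0.0163] -34.4
blade corners [[ 0.565   0.0195  0.003 ]
 [ 0.5511 -0.0234  0.003 ]
 [ 0.4459  0.0537  0.003 ]]
handle ends [[0.4921 0.019  0.1   ]
 [0.4264 0.0382 0.1   ]] mid [0.4592 0.0286 0.1   ] yaw -0.28423793440313466 yaw blade -0.2799848773123416
knob foot [[ 0.3748 -0.2307  0.015 ]] line [[ 0.3904 -0.2161  0.047 ]
 [ 0.3759 -0.2311  0.047 ]]
spindle [ 0.6352 -0.0507  0.0489] [ 0.17  0.14 -0.25 -0.02]
```

View pics/b_st.png

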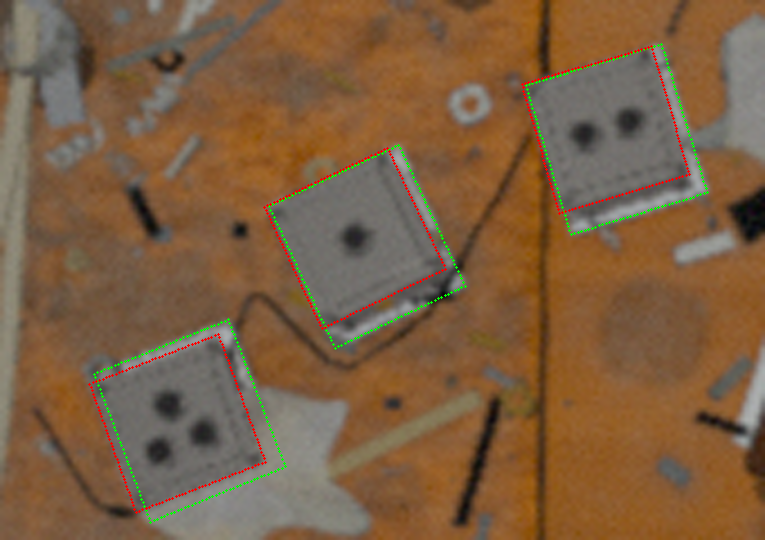

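View pics/b_sp.png

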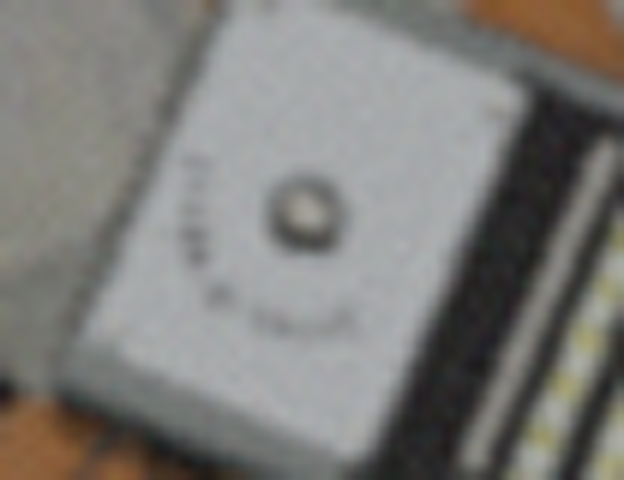

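The stand overlays (green) match the visible tray edges and the red outlines match the plates. The spindle is at (302,213) in its crop, with dial ticks running from the lower right round to the left. Moving to the lifter now.

>>> play_rows --pt "0.023 0.052 0" --pt "0.023 0.052 0" --pt "0.023 0.052 0" --pt "0.023 0.052 0" --pt "0.023 0.052 0" --pt "0.023 0.052 0" --pt "0.023 0.052 0" --pt "0.023 0.052 0" --turn '[-2.8,-2.8,-2.8,-2.8,-2.8,-2.8,-2.8,-2.8]' --hand 0.07

```text
time: 2.4
tool_pos: [0.3697, -0.1793, 0.21]
tool_rot: [0.0, 0.999, -0.046, 0.001]
contact_force: [0.3, 0.1, -0.4]
gripper_width: 0.819
grasp_force: 0.0
```

>>> play_rows --pt "0.022 0.052 0" --pt "0.022 0.052 0" --pt "0.022 0.052 0" --pt "0.022 0.052 -0.02" --pt "0 0 -0.02" --pt "0 0 0" --pt "0 0 0" --turn '[-2.8,-2.8,-2.8,-2.8,0,0,0]'

```text
time: 3.28
tool_pos: [0.4572, 0.0259, 0.1702]
tool_rot: [0.0, 0.99, -0.143, 0.0]
contact_force: [-0.3, 0.3, 0.5]
gripper_width: 0.819
grasp_force: 0.0
```

```bash
cat >> h.py <<'E'
def tool():
    s=state(); q=s["tool_rot"]; M=R.from_quat([q[1],q[2],q[3],q[0]]).as_matrix()
    return s["tool_pos"],np.degrees(np.arctan2(M[1,0],M[0,0])),s
def pr():
    p,y,s=tool(); print("t",round(s["time"],2),"tcp",p.round(4),"yaw",round(y,2),"F",s["contact_force"].round(1),"w",round(s["gripper_width"]*85.4,1),"gf",round(s["grasp_force"],1))
E
python3 -c "from h import *; pr(); p,y,s=tool(); print(s['joint_pos'].round(2))"
```

```text
t 3.27 tcp [0.4572 0.0259 0.1702] yaw -16.47 F [-0.3  0.3  0.5] w 69.9 gf 0.0
[-0.11 -0.34  2.03 -0.    1.45  1.75]
```

>>> play_rows --pt "0.001 0.002 -0.025" --pt "0 0 -0.025" --pt "0 0 -0.025" --pt "0 0 -0.018" --pt "0 0 -0.01" --pt "0 0 0" --turn '[0.3,0,0,0,0,0]'

```text
time: 4.03
tool_pos: [0.458, 0.0288, 0.0665]
tool_rot: [0.0, 0.99, -0.14, -0.0]
contact_force: [0.3, 0.3, 0.8]
gripper_width: 0.817
grasp_force: 0.0
```

>>> play_rows --pt "0 0 0" --pt "0 0 0" --pt "0 0 0" --pt "0 0 0" --pt "0 0 0" --pt "0 0 0" --turn '[0,0,0,0,0,0]' --hand 0.0

```text
time: 4.78
tool_pos: [0.4587, 0.0289, 0.0675]
tool_rot: [0.0, 0.99, -0.14, 0.001]
contact_force: [-0.6, -1.3, 6.0]
gripper_width: 0.191
grasp_force: 60.6
```

>>> play_rows --pt "0 0 0.02" --pt "0 0 0.03" --pt "0 0 0.04" --pt "-0.007 0.032 0" --pt "-0.007 0.032 0" --pt "-0.007 0.032 0" --pt "-0.007 0.032 0" --pt "-0.007 0.032 0" --turn '[0,0,0,7.2,7.2,7.2,7.2,7.2]'

```text
time: 5.78
tool_pos: [0.422, 0.19, 0.1554]
tool_rot: [-0.0, 0.985, 0.175, -0.001]
contact_force: [1.3, -0.0, -2.0]
gripper_width: 0.189
grasp_force: 59.7
```

>>> play_rows --pt "-0.008 0.033 0" --pt "0 0 0" --pt "0 0 0" --turn '[7.3,0,0]'

```text
time: 6.15
tool_pos: [0.4147, 0.2217, 0.1558]
tool_rot: [0.0, 0.972, 0.235, -0.001]
contact_force: [-0.8, -0.5, -2.3]
gripper_width: 0.193
grasp_force: 59.7
```

```bash
cat > m3.py <<'E'
from h import *
pr(); f=grab("top","c_top"); f2=grab("scene","c_scene")
p,y,s=tool(); a=np.radians(y)
g=loc((p[0],p[1],a),[[.055,0]],0)[0]; zb=p[2]-.0645
for c in("top","scene"):
    for d in trace(c,"lifter_blade")[:1]:
        print(c,d["p"],d["location"],d["region"].sum(),"pred tip L/R",w2p(c,loc((p[0],p[1],a),[[.105,.022],[.105,-.022],[.0,0]],zb)).round(1).tolist())
        r=d["region"]; 
        if c=="top": print(regrect(c,r,zb))
u,v=w2p("top",loc((p[0],p[1],a),[[.05,0]],zb))[0].astype(int)
sl=(slice(max(v-45,0),v+45),slice(u-60,u+60)); A=cv2.resize(cv2.cvtColor(f[sl],cv2.COLOR_RGB2BGR),None,fx=3.3,fy=3.3)
u,v=w2p("scene",loc((p[0],p[1],a),[[.05,0]],zb))[0].astype(int)
sl=(slice(max(v-45,0),v+45),slice(u-60,u+60)); B=cv2.resize(cv2.cvtColor(f2[sl],cv2.COLOR_RGB2BGR),None,fx=3.3,fy=3.3)
h=min(A.shape[0],B.shape[0]); cv2.imwrite("pics/c.png",np.hstack([A[:h],B[:h]]))
E
python3 m3.py
```

```text
t 6.15 tcp [0.4147 0.2217 0.1558] yaw 27.21 F [-0.8 -0.5 -2.3] w 16.5 gf 59.7
top 0.31 [400.6, 197.3] 6177 pred tip L/R [[228.1, 215.9], [242.4, 209.0], [251.3, 246.6]]
(array([ 0.56374438, -0.19417121]), array([ 0.56430597, -0.19281487]), (400.16351318359375, 124.16818237304688), 67.13675689697266)
scene 0.6 [277.4, 236.8] 932 pred tip L/R [[243.3, 238.0], [253.3, 228.5], [281.7, 246.0]]
```

View pics/c.png

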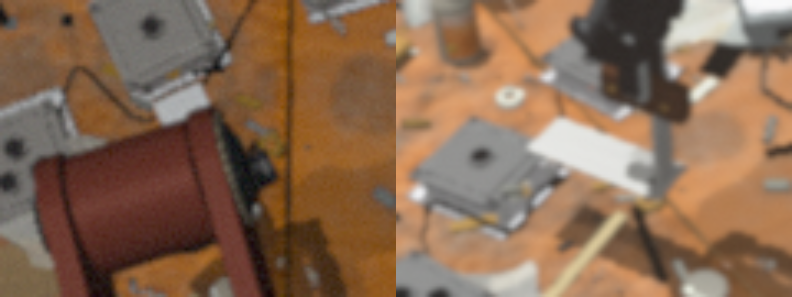

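In the crop the blade tip sits at left half (155,105)–(205,85), slightly behind and to the right of my prediction. I'll fit the blade's offset in the grip numerically.

```bash
cat > m4.py <<'E'
from h import *
T=cv2.imread("pics/c_top.png").astype(np.float32).min(2); S=cv2.imread("pics/c_scene.png").astype(np.float32).min(2)
p,y,s=tool(); a=np.radians(y)
def pts(L,q): # q: fwd, lat, dyaw, z offset of blade in tool frame
    return loc(loc((p[0],p[1],a),[[q[0],q[1]]],0)[0][:2].tolist()+[a+q[2]],L,p[2]-.0645+q[3])
t=np.linspace(-1,1,30)
def E(x0,x1,o): # tip edge and two sides, offset o outward
    return np.r_[np.c_[.105+o+0*t,.020*t],np.c_[(x0+x1)/2+(x1-x0)/2*t,.022+o+0*t],np.c_[(x0+x1)/2+(x1-x0)/2*t,-.022-o+0*t]]
def cost(q,c,I,x0,x1): return samp(c,I,pts(E(x0,x1,.003),q)).mean()-samp(c,I,pts(E(x0,x1,-.003),q)).mean()
top=lambda q:cost(q,"top",T,.085,.103); sc=lambda q:cost(q,"scene",S,.02,.103)
for n,F in(("top",lambda q:top([q[0],q[1],0,0])),("scene",lambda q:sc([q[0],q[1],q[2],0])),("both",lambda q:top(q)+sc(q)+ (q[2]/.05)**2)):
    x0=np.zeros(4); r=min((minimize(F,[d,e,0,0],method="Nelder-Mead",options=dict(maxiter=2000,initial_simplex=np.array([d,e,0,0])+np.vstack([np.zeros(4),np.diag([.004,.004,.03,.004])]))) for d in(0,-.005) for e in(0,-.004,.003)),key=lambda r:r.fun)
    print(n,r.x.round(4),round(r.fun,1))
print(w2p("top",pts([[.105,.022],[.105,-.022]],[0,0,0,0])))
E
python3 m4.py
```

```text
top [-0.0023 -0.0013 -0.0157  0.0077] -82.3
scene [-0.0024  0.0019 -0.0142  0.0062] -73.1
both [-0.0019  0.0004 -0.0143 -0.0015] -154.3
[[228.03157399 215.83343431]
 [242.39630774 208.94428794]]
```

>>> play_rows --pt "0 0 -0.025" --pt "0 0 -0.025" --pt "0 0 -0.015" --pt "0 0 -0.01" --pt "0 0 0" --pt "0 0 0" --turn '[0.8,0,0,0,0,0]'

```text
time: 7.1
tool_pos: [0.4159, 0.2223, 0.0827]
tool_rot: [-0.0, 0.97, 0.242, 0.001]
contact_force: [0.9, -0.2, -1.9]
gripper_width: 0.191
grasp_force: 59.7
```

>>> play_rows --pt "0.018 0.0091 0" --pt "0.018 0.0091 0" --pt "0.018 0.0091 0" --pt "0.018 0.0091 0" --pt "0.018 0.0091 0" --pt "0.0195 0.0101 0" --pt "0 0 0" --pt "0 0 0" --turn '[0,0,0,0,0,0,0,0]'

```text
time: 8.1
tool_pos: [0.5243, 0.2776, 0.082]
tool_rot: [0.0, 0.97, 0.242, -0.0]
contact_force: [-0.8, 0.0, -2.1]
gripper_width: 0.192
grasp_force: 59.7
```

>>> play_rows --pt "0 0 0.004" --pt "0 0 0.008" --pt "0 0 0.012" --pt "0 0 0.02" --pt "0 0 0.022" --pt "0 0 0.016" --pt "0 0 0.006" --pt "0 0 0" --turn '[0,0,0,0,0,0,0,0]'

```text
time: 9.1
tool_pos: [0.5248, 0.2777, 0.1701]
tool_rot: [-0.0, 0.97, 0.242, 0.0]
contact_force: [-0.6, -0.5, -2.9]
gripper_width: 0.188
grasp_force: 59.7
```

```bash
cat > m5.py <<'E'
from h import *
import sys
pr(); p,y,s=tool(); a=np.radians(y)
zb=p[2]-.0645
f=grab("scene","d_sc%d"%int(s["time"]*10))
pp=w2p("scene",loc((p[0],p[1],a),[[.053,0]],zb))[0]
ds=trace("scene","plate_1")
for d in ds: print(round(d["p"],2),d["location"],d["region"].sum())
print("pred",pp)
d=min(ds,key=lambda d:np.hypot(*(d["location"]-pp)))
print("in tool",plate("scene",d["region"],zb+.005)[0],"tool",p[:2],a)
E
python3 m5.py
```

```text
t 9.1 tcp [0.5248 0.2777 0.1701] yaw 28.04 F [-0.6 -0.5 -2.9] w 16.0 gf 59.7
0.92 [222.8, 220.1] 640
0.92 [269.8, 210.1] 457
0.8 [210.9, 287.8] 1013
pred [226.23213817 221.25868228]
in tool [0.56775221 0.3031746  0.50284386] tool [0.52478081 0.27773149] 0.489348024970033
```

>>> play_rows --pt "0 -0.008 0" --pt "-0.002 -0.016 0" --pt "-0.002 -0.024 0" --pt "-0.002 -0.026 0" --pt "-0.003 -0.026 0" --pt "-0.003 -0.026 0" --pt "-0.003 -0.026 0" --pt "-0.003 -0.026 0" --turn '[-1,-2,-2,-2,-2,-2,-2,-2]'

```text
time: 10.2
tool_pos: [0.506, 0.0979, 0.1695]
tool_rot: [0.0, 0.994, 0.112, -0.0]
contact_force: [0.9, 0.4, -1.9]
gripper_width: 0.183
grasp_force: 59.6
```

>>> play_rows --pt "-0.0025 -0.028 0" --pt "-0.0025 -0.028 0" --pt "-0.0025 -0.028 0" --pt "-0.0025 -0.028 0" --pt "-0.0025 -0.028 0" --pt "-0.0025 -0.028 0" --pt "-0.0025 -0.028 0" --pt "-0.0025 -0.028 0" --turn '[-2.2,-2.2,-2.2,-2.2,-2.2,-2.2,-2.2,-2.2]'

```text
time: 11.2
tool_pos: [0.4857, -0.1259, 0.1695]
tool_rot: [0.0, 0.999, -0.041, -0.0]
contact_force: [0.3, -0.4, -2.7]
gripper_width: 0.191
grasp_force: 59.6
```

>>> play_rows --pt "-0.003 -0.028 0" --pt "-0.003 -0.028 0" --pt "-0.003 -0.028 0" --pt "-0.003 -0.028 0" --pt "-0.003 -0.026 0" --pt "-0.003 -0.022 0" --pt "-0.002 -0.018 0" --pt "-0.001 -0.01 0" --turn '[-2.5,-2.5,-2.5,-2.5,-2.5,-2,-2,-1]'

```text
time: 12.2
tool_pos: [0.4654, -0.3133, 0.1697]
tool_rot: [-0.0, 0.981, -0.192, -0.0]
contact_force: [0.3, 0.2, -2.2]
gripper_width: 0.191
grasp_force: 59.7
```

>>> play_rows --pt "0 -0.004 0" --pt "0 0 0" --pt "0 0 0" --turn '[0,0,0]'

```text
time: 12.58
tool_pos: [0.4658, -0.3158, 0.1697]
tool_rot: [-0.0, 0.982, -0.191, -0.0]
contact_force: [-0.3, 0.7, -3.2]
gripper_width: 0.193
grasp_force: 59.7
```

```bash
cat > m6.py <<'E'
from h import *
import sys
pr(); f=grab("top","e_top"+sys.argv[1]); f2=grab("scene","e_sc"+sys.argv[1])
p,y,s=tool(); a=np.radians(y); out=[]
for c,F in(("top",f),("scene",f2)):
    u,v=w2p(c,loc((p[0],p[1],a),[[.05,0]],p[2]-.06))[0].astype(int)
    u=min(max(u,60),580);v=min(max(v,45),355)
    out.append(cv2.resize(cv2.cvtColor(F[v-45:v+45,u-60:u+60],cv2.COLOR_RGB2BGR),None,fx=3.3,fy=3.3,interpolation=cv2.INTER_CUBIC)); print(c,u-60,v-45)
cv2.imwrite("pics/e%s.png"%sys.argv[1],np.hstack(out))
E
python3 m6.py 1
```

```text
t 12.57 tcp [ 0.4658 -0.3158  0.1697] yaw -22.02 F [-0.3  0.7 -3.2] w 16.5 gf 59.7
top 394 170
scene 347 117
```

View pics/e1.png

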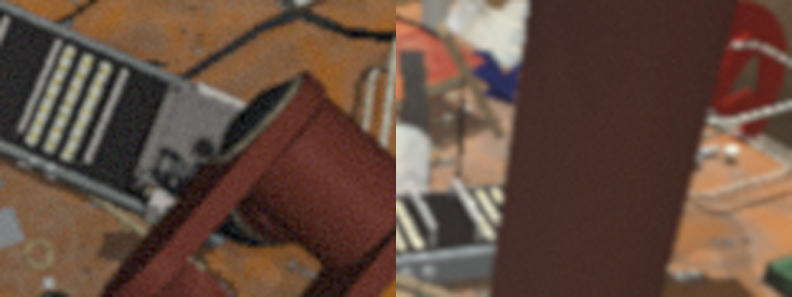

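In the top half the one-port plate rides on the blade, with its port at crop (205,147) and left corners near (165,78) and (135,195). I'll check this against the expected pose.

Run:
```python
from h import *
p,y,s=tool(); zb=p[2]-.0645; a=np.radians(y)
print("port",p2w("top",[[394+205/3.3-.4,170+147/3.3-.4]],zb+.008).round(4),"exp",loc((p[0],p[1],a),[[.0528,-.0006]],zb).round(4))
print("pred corners", w2p("top",loc(loc((p[0],p[1],a),[[.0528,-.0006]],0)[0,:2].tolist()+[a-.012],[[.044,.044],[-.044,.044],[.044,-.044]],zb+.005)).round(1))
```

```text
port [[ 0.5158 -0.3375  0.1132]] exp [[ 0.5145 -0.3362  0.1052]]
pred corners [[446.3 193.6]
 [433.9 222.8]
 [475.9 206.5]]
```

>>> play_rows --pt "-0.0005 -0.0013 -0.006" --pt "0 0 -0.01" --pt "0 0 -0.008" --pt "0 0 -0.005" --pt "0 0 -0.004" --pt "0 0 -0.003" --pt "0 0 -0.003" --pt "0 0 -0.003" --turn '[-0.1,0,0,0,0,0,0,0]'

```text
time: 13.68
tool_pos: [0.4654, -0.3178, 0.1279]
tool_rot: [0.0, 0.981, -0.192, 0.0]
contact_force: [0.4, 0.6, -1.7]
gripper_width: 0.191
grasp_force: 59.7
```

>>> play_rows --pt "0 0 -0.002" --pt "0 0 -0.002" --pt "0 0 -0.001" --pt "0 0 0" --pt "0 0 0" --pt "0 0 0" --turn '[0,0,0,0,0,0]'

```text
time: 14.42
tool_pos: [0.4652, -0.3177, 0.1228]
tool_rot: [0.0, 0.981, -0.192, 0.0]
contact_force: [-0.7, -0.3, -2.6]
gripper_width: 0.194
grasp_force: 59.7
```

>>> play_rows --pt "-0.005 0.0021 0" --pt "-0.0092 0.0039 0" --pt "-0.0138 0.0058 0" --pt "-0.0138 0.0058 0" --pt "-0.0184 0.0078 0" --pt "-0.0184 0.0078 0" --pt "-0.0184 0.0078 0" --pt "-0.0184 0.0078 0" --turn '[0,0,0,0,0,0,0,0]'

```text
time: 15.42
tool_pos: [0.3485, -0.2682, 0.1226]
tool_rot: [0.0, 0.981, -0.192, 0.0]
contact_force: [-0.5, -0.2, -1.4]
gripper_width: 0.193
grasp_force: 59.7
```

>>> play_rows --pt "-0.01 0.0042 0" --pt "0 0 0.02" --pt "0 0.02 0.02" --pt "0 0.05 0" --pt "0 0.06 0" --pt "0 0.06 0" --pt "0 0.06 0" --pt "0 0.06 0" --turn '[0,0,0,3,5,5,5,5]'

```text
time: 16.42
tool_pos: [0.3395, 0.047, 0.163]
tool_rot: [0.0, 1.0, 0.008, 0.001]
contact_force: [1.9, 0.5, -2.5]
gripper_width: 0.191
grasp_force: 59.8
```

```bash
cat > m7.py <<'E'
from h import *
pr()
f=grab("top","f_top%d"%int(state()["time"]))
bp=(.5572,-.2358,-.3987)
for n,b in((1,-.111),(2,0),(3,.111)): print("bay",n,loc(bp,[[0,b]],0)[0,:2].round(4))
for d in trace("top","plate_1")[:4]:
    lo=np.array(d["location"]); w=p2w("top",[lo],.07)[0]
    onbed=w[1]<0
    q,m,b,wh=plate("top",d["region"],.074 if onbed else .031)
    print(round(d["p"],2),lo.round(1),"plate",q.round(4),m.round(4),b.round(4),np.round(wh),d["region"].sum())
    if onbed:
        dd=R.from_euler("z",-bp[2]).as_matrix()[:2,:2]@(q[:2]-np.array(bp[:2])); print("  in bay frame",dd.round(4),(q[2]-bp[2]).round(3))
E
python3 m7.py
```

```text
t 16.43 tcp [0.3395 0.047  0.163 ] yaw 0.95 F [ 1.9  0.5 -2.5] w 16.3 gf 59.8
bay 1 [ 0.5141 -0.3381]
bay 2 [ 0.5572 -0.2358]
bay 3 [ 0.6003 -0.1335]
0.97 [190.  233.1] plate [0.4501 0.4118 0.3989] [0.4502 0.4119] [0.4499 0.412 ] [87. 88.] 903
0.68 [451.6 216. ] plate [ 0.5138 -0.3366 -0.3658] [ 0.5133 -0.3365] [ 0.5144 -0.3368] [90. 90.] 987
  in bay frame [-0.0009 -0.1097] 0.033
0.68 [315.5 124. ] plate [ 0.8035  0.0671 -0.4939] [0.7838 0.0549] [0.7839 0.0547] [49. 66.] 347
0.58 [283.4 170. ] plate [0.647  0.1417 0.3125] [0.647  0.1418] [0.6467 0.1418] [87. 88.] 857
```

>>> play_rows --pt "0.024 0.0065 0" --pt "0.024 0.0065 0" --pt "0.024 0.0065 0" --pt "0.024 0.0065 0" --pt "0.024 0.006 -0.02" --pt "0.0235 0.006 -0.03" --pt "0 0 -0.031" --pt "0 0 0" --turn '[3,3,3,3,3,3,0,0]'

```text
time: 17.52
tool_pos: [0.4807, 0.0825, 0.0786]
tool_rot: [-0.0, 0.987, 0.163, -0.003]
contact_force: [0.1, -0.4, -2.0]
gripper_width: 0.192
grasp_force: 59.7
```

>>> play_rows --pt "0 0 0" --pt "0 0 0" --pt "0 0 0" --turn '[0,0,0]'

```text
time: 17.9
tool_pos: [0.4841, 0.0833, 0.0832]
tool_rot: [0.0, 0.987, 0.164, 0.001]
contact_force: [-0.7, 1.1, -2.5]
gripper_width: 0.189
grasp_force: 59.8
```

>>> play_rows --pt "0.018 0.0064 -0.0015" --pt "0.018 0.0064 0" --pt "0.019 0.0067 0" --pt "0.019 0.0067 0" --pt "0.019 0.0067 0" --pt "0.0195 0.0068 0" --pt "0 0 0" --pt "0 0 0" --turn '[0.1,0,0,0,0,0,0,0]'

```text
time: 18.9
tool_pos: [0.5952, 0.123, 0.0803]
tool_rot: [0.0, 0.986, 0.165, -0.0]
contact_force: [0.1, 1.1, -1.9]
gripper_width: 0.19
grasp_force: 59.8
```

>>> play_rows --pt "0 0 0.004" --pt "0 0 0.008" --pt "0 0 0.012" --pt "0 0 0.02" --pt "0 0 0.022" --pt "0 0 0.016" --pt "0 0 0.006" --pt "0 0 0" --turn '[0,0,0,0,0,0,0,0]'

```text
time: 19.9
tool_pos: [0.5959, 0.1231, 0.1686]
tool_rot: [0.0, 0.986, 0.164, 0.0]
contact_force: [-0.7, 0.3, -2.9]
gripper_width: 0.189
grasp_force: 59.7
```

```bash
python3 m5.py
python3 - <<'E'
from h import *
f=grab("top"); 
for d in trace("top","plate_1")[:4]: print(round(d["p"],2),d["location"],d["region"].sum())
E
```

```text
t 19.9 tcp [0.5959 0.1231 0.1686] yaw 18.93 F [-0.7  0.3 -2.9] w 16.1 gf 59.7
0.96 [208.0, 292.4] 1013
0.82 [408.4, 170.0] 363
0.74 [263.6, 190.4] 464
pred [266.00488176 189.82373894]
in tool [0.64289773 0.14309283 0.33007005] tool [0.59592347 0.12309297] 0.3304655711913264
0.71 [451.1, 215.2] 1024
0.64 [190.6, 233.4] 862
```

>>> play_rows --pt "-0.002 -0.008 0" --pt "-0.004 -0.016 0" --pt "-0.006 -0.022 0" --pt "-0.006 -0.026 0" --pt "-0.006 -0.026 0" --pt "-0.006 -0.026 0" --pt "-0.007 -0.026 0" --pt "-0.007 -0.026 0" --turn '[-1,-2,-3,-3,-3,-3,-3,-3]'

```text
time: 21.1
tool_pos: [0.5508, -0.0551, 0.1683]
tool_rot: [0.0, 1.0, -0.02, 0.0]
contact_force: [-0.3, -0.2, -3.6]
gripper_width: 0.189
grasp_force: 59.7
```

>>> play_rows --pt "-0.007 -0.026 0" --pt "-0.007 -0.026 0" --pt "-0.007 -0.026 0" --pt "-0.007 -0.026 0" --pt "-0.006 -0.022 0" --pt "-0.005 -0.018 0" --pt "-0.004 -0.012 0" --pt "-0.002 -0.007 0" --turn '[-3,-3,-3,-3,-3,-2.5,-1.7,-1]'

```text
time: 22.1
tool_pos: [0.5064, -0.2166, 0.1682]
tool_rot: [-0.0, 0.981, -0.194, 0.0]
contact_force: [0.1, 0.6, -1.9]
gripper_width: 0.192
grasp_force: 59.7
```

>>> play_rows --pt "0 0 0" --pt "0 0 0" --pt "0 0 0" --turn '[0,0,0]'

```text
time: 22.48
tool_pos: [0.507, -0.2154, 0.1682]
tool_rot: [-0.0, 0.981, -0.193, -0.0]
contact_force: [-0.4, -0.6, -3.5]
gripper_width: 0.187
grasp_force: 59.7
```

```bash
python3 m6.py 2
```

```text
t 22.48 tcp [ 0.507  -0.2154  0.1682] yaw -22.21 F [-0.4 -0.6 -3.5] w 16.0 gf 59.7
top 357 154
scene 317 121
```

View pics/e2.png

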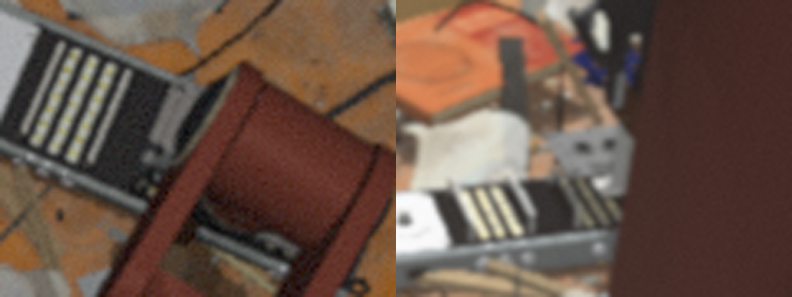

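The two-port plate rides on the blade (scene crop around (595,150)) and is positioned over bay 2. Lowering it now.

>>> play_rows --pt "-0.0003 -0.0007 -0.006" --pt "0 0 -0.01" --pt "0 0 -0.007" --pt "0 0 -0.005" --pt "0 0 -0.004" --pt "0 0 -0.003" --pt "0 0 -0.003" --pt "0 0 -0.003" --turn '[0,0,0,0,0,0,0,0]'

```text
time: 23.58
tool_pos: [0.5067, -0.2168, 0.1274]
tool_rot: [0.0, 0.981, -0.193, 0.0]
contact_force: [-0.5, 0.5, -1.5]
gripper_width: 0.19
grasp_force: 59.7
```

>>> play_rows --pt "0 0 -0.002" --pt "0 0 -0.002" --pt "0 0 -0.001" --pt "0 0 0" --pt "0 0 0" --pt "0 0 0" --turn '[0,0,0,0,0,0]'

```text
time: 24.32
tool_pos: [0.5065, -0.2167, 0.1223]
tool_rot: [0.0, 0.981, -0.193, 0.0]
contact_force: [-0.0, 0.2, -1.9]
gripper_width: 0.191
grasp_force: 59.7
```

>>> play_rows --pt "-0.005 0.0021 0" --pt "-0.0092 0.0039 0" --pt "-0.0138 0.0058 0" --pt "-0.0138 0.0058 0" --pt "-0.0184 0.0078 0" --pt "-0.0184 0.0078 0" --pt "-0.0184 0.0078 0" --pt "-0.0184 0.0078 0" --turn '[0,0,0,0,0,0,0,0]'

```text
time: 25.32
tool_pos: [0.3897, -0.1671, 0.122]
tool_rot: [0.0, 0.981, -0.193, -0.0]
contact_force: [-0.1, 0.5, -0.8]
gripper_width: 0.191
grasp_force: 59.8
```

>>> play_rows --pt "-0.01 0.0042 0" --pt "0 0 0.02" --pt "0 0.02 0.02" --pt "-0.01 0.05 0" --pt "-0.01 0.06 0" --pt "-0.01 0.06 0" --pt "-0.01 0.06 0" --pt "-0.01 0.06 0" --turn '[0,0,0,5,6,6,6,6]'

```text
time: 26.32
tool_pos: [0.3304, 0.1481, 0.1626]
tool_rot: [-0.0, 0.998, 0.06, 0.001]
contact_force: [0.7, -0.3, -1.3]
gripper_width: 0.186
grasp_force: 59.9
```

```bash
python3 m7.py
```

```text
t 26.32 tcp [0.3304 0.1481 0.1626] yaw 6.91 F [ 0.7 -0.3 -1.3] w 15.8 gf 59.9
bay 1 [ 0.5141 -0.3381]
bay 2 [ 0.5572 -0.2358]
bay 3 [ 0.6003 -0.1335]
0.91 [451.2 214.1] plate [ 0.5143 -0.3356 -0.3811] [ 0.5135 -0.3359] [ 0.5133 -0.3371] [91. 93.] 1003
  in bay frame [-0.0008 -0.1086] 0.018
0.87 [415.6 198.2] plate [ 0.5575 -0.2347 -0.3956] [ 0.5576 -0.2348] [ 0.5574 -0.2345] [90. 87.] 946
  in bay frame [-0.0001  0.0011] 0.003
0.59 [187.9 233.3] plate [0.4494 0.411  0.3743] [0.4491 0.4112] [0.4495 0.4113] [90. 87.] 914
```

>>> play_rows --pt "-0.007 0.0324 0" --pt "-0.007 0.0324 0" --pt "-0.007 0.0324 0" --pt "-0.007 0.0324 0" --pt "-0.007 0.0324 0" --pt "-0.007 0.0324 0" --pt "0 0 -0.03" --pt "0 0 -0.03" --turn '[2.8,2.8,2.8,2.8,2.8,2.7,0,0]'

```text
time: 27.42
tool_pos: [0.2896, 0.3407, 0.1019]
tool_rot: [-0.0, 0.979, 0.203, 0.001]
contact_force: [0.1, -0.1, -2.5]
gripper_width: 0.191
grasp_force: 59.9
```

>>> play_rows --pt "0 0 -0.015" --pt "0 0 -0.006" --pt "0 0 0" --pt "0 0 0" --pt "0 0 0" --turn '[0,0,0,0,0]'

```text
time: 28.05
tool_pos: [0.2897, 0.3413, 0.0823]
tool_rot: [-0.0, 0.979, 0.203, 0.001]
contact_force: [0.5, -0.3, -1.4]
gripper_width: 0.193
grasp_force: 59.9
```

```bash
python3 -c "
from h import *
pr(); print(state()['joint_pos'].round(2)); print(trace.__name__)"; python3 m6.py 3
```

```text
t 28.05 tcp [0.2897 0.3413 0.0823] yaw 23.43 F [ 0.5 -0.3 -1.4] w 16.4 gf 59.9
[ 0.7  -0.28  2.14 -0.    1.28  1.86]
call
t 28.05 tcp [0.2897 0.3413 0.0823] yaw 23.43 F [ 0.5 -0.3 -1.4] w 16.4 gf 59.9
top 145 228
scene 189 265
```

View pics/e3.png

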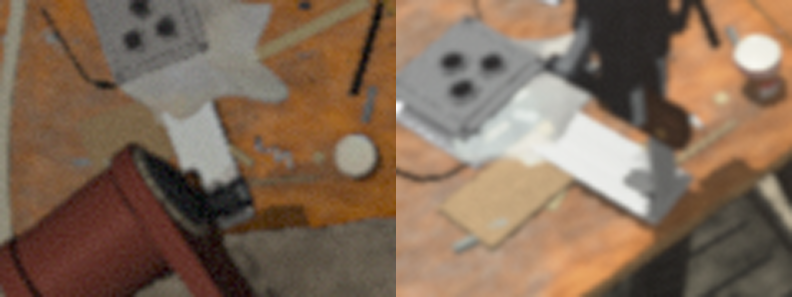

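The blade (top crop (160,115)–(245,200)) lines up with the three-port plate at about (145,35). Inserting.

>>> play_rows --pt "0.0175 0.0077 -0.0008" --pt "0.0185 0.0081 0" --pt "0.0185 0.0081 0" --pt "0.0185 0.0081 0" --pt "0.0185 0.0081 0" --pt "0.0195 0.0086 0" --pt "0 0 0" --pt "0 0 0" --turn '[0.1,0,0,0,0,0,0,0]'

```text
time: 29.15
tool_pos: [0.3994, 0.3892, 0.0802]
tool_rot: [0.0, 0.979, 0.204, -0.0]
contact_force: [-0.9, 0.5, -1.8]
gripper_width: 0.191
grasp_force: 59.9
```

>>> play_rows --pt "0 0 0.004" --pt "0 0 0.008" --pt "0 0 0.012" --pt "0 0 0.02" --pt "0 0 0.022" --pt "0 0 0.016" --pt "0 0 0.006" --pt "0 0 0" --turn '[0,0,0,0,0,0,0,0]'

```text
time: 30.15
tool_pos: [0.4002, 0.3896, 0.1688]
tool_rot: [-0.0, 0.979, 0.204, 0.0]
contact_force: [-0.8, 0.6, -2.4]
gripper_width: 0.191
grasp_force: 59.9
```

```bash
python3 m5.py
```

```text
t 30.15 tcp [0.4002 0.3896 0.1688] yaw 23.53 F [-0.8  0.6 -2.4] w 16.3 gf 59.9
0.72 [198.3, 268.3] 982
0.66 [405.0, 170.9] 370
0.64 [375.3, 175.5] 362
0.54 [354.6, 188.9] 2764
pred [204.79992205 265.3082637 ]
in tool [0.44511545 0.41454273 0.41903932] tool [0.40019231 0.38955214] 0.41075914807017355
```

>>> play_rows --pt "0.0022 -0.0072 0" --pt "0.0043 -0.0144 0" --pt "0.0064 -0.0216 0" --pt "0.0071 -0.024 0" --pt "0.0071 -0.024 0" --pt "0.0071 -0.024 0" --pt "0.0071 -0.024 0" --pt "0.0071 -0.024 0" --turn '[-0.7,-1.3,-2,-2.2,-2.2,-2.2,-2.2,-2.2]'

```text
time: 31.25
tool_pos: [0.4485, 0.2245, 0.1681]
tool_rot: [0.0, 0.997, 0.073, -0.0]
contact_force: [-0.0, -0.3, -3.0]
gripper_width: 0.193
grasp_force: 59.8
```

>>> play_rows --pt "0.0071 -0.024 0" --pt "0.0071 -0.024 0" --pt "0.0071 -0.024 0" --pt "0.0071 -0.024 0" --pt "0.0071 -0.024 0" --pt "0.0071 -0.024 0" --pt "0.0071 -0.024 0" --pt "0.0071 -0.024 0" --turn '[-2.2,-2.2,-2.2,-2.2,-2.2,-2.2,-2.2,-2.2]'

```text
time: 32.25
tool_pos: [0.505, 0.0325, 0.1682]
tool_rot: [0.0, 0.997, -0.08, -0.0]
contact_force: [0.5, 0.2, -2.0]
gripper_width: 0.194
grasp_force: 59.8
```

>>> play_rows --pt "0.0071 -0.024 0" --pt "0.0071 -0.024 0" --pt "0.0071 -0.024 0" --pt "0.0071 -0.024 0" --pt "0.0064 -0.0216 0" --pt "0.005 -0.0168 0" --pt "0.003 -0.0096 0" --pt "0.0014 -0.0048 0" --turn '[-2.2,-2.2,-2.2,-2.2,-2,-1.5,-0.9,-0.4]'

```text
time: 33.25
tool_pos: [0.5496, -0.1148, 0.1683]
tool_rot: [-0.0, 0.98, -0.197, -0.0]
contact_force: [-0.3, 0.4, -2.1]
gripper_width: 0.189
grasp_force: 59.8
```

>>> play_rows --pt "0 0 0" --pt "0 0 0" --pt "0 0 0" --turn '[0,0,0]'

```text
time: 33.62
tool_pos: [0.5494, -0.114, 0.1684]
tool_rot: [-0.0, 0.981, -0.196, -0.0]
contact_force: [0.2, -0.1, -2.5]
gripper_width: 0.189
grasp_force: 59.8
```

```bash
python3 -c "
from h import *
pr()"
```

```text
t 33.62 tcp [ 0.5494 -0.114   0.1684] yaw -22.63 F [ 0.2 -0.1 -2.5] w 16.1 gf 59.8
```

>>> play_rows --pt "0.0006 0.0002 -0.006" --pt "0 0 -0.01" --pt "0 0 -0.007" --pt "0 0 -0.005" --pt "0 0 -0.004" --pt "0 0 -0.003" --pt "0 0 -0.003" --pt "0 0 -0.003" --turn '[0.2,0,0,0,0,0,0,0]'

```text
time: 34.62
tool_pos: [0.5503, -0.1144, 0.1276]
tool_rot: [0.0, 0.981, -0.195, 0.0]
contact_force: [-0.4, -0.2, -1.5]
gripper_width: 0.193
grasp_force: 59.9
```

>>> play_rows --pt "0 0 -0.002" --pt "0 0 -0.002" --pt "0 0 -0.001" --pt "0 0 0" --pt "0 0 0" --pt "0 0 0" --turn '[0,0,0,0,0,0]'

```text
time: 35.38
tool_pos: [0.5502, -0.1144, 0.1226]
tool_rot: [0.0, 0.981, -0.195, 0.0]
contact_force: [-0.2, -1.0, -1.9]
gripper_width: 0.189
grasp_force: 59.9
```

>>> play_rows --pt "-0.005 0.0021 0" --pt "-0.0092 0.0039 0" --pt "-0.0138 0.0058 0" --pt "-0.0138 0.0058 0" --pt "-0.0184 0.0078 0" --pt "-0.0184 0.0078 0" --pt "-0.0184 0.0078 0" --pt "-0.0184 0.0078 0" --turn '[0,0,0,0,0,0,0,0]'

```text
time: 36.38
tool_pos: [0.4333, -0.0649, 0.1223]
tool_rot: [0.0, 0.981, -0.195, 0.0]
contact_force: [0.1, -0.2, -2.0]
gripper_width: 0.186
grasp_force: 59.9
```

>>> play_rows --pt "-0.018 0.0078 0" --pt "0 0.03 0" --pt "0 0.03 0" --pt "0 0.04 0" --pt "0 0.04 0" --pt "0 0.02 0" --pt "0 0 0" --pt "0 0 0" --turn '[0,3,4,5,5,5.6,0,0]'

```text
time: 37.38
tool_pos: [0.4162, 0.1019, 0.1223]
tool_rot: [0.0, 1.0, 0.001, 0.0]
contact_force: [0.1, -0.2, -2.8]
gripper_width: 0.187
grasp_force: 59.9
```

```bash
python3 m7.py
```

```text
t 37.38 tcp [0.4162 0.1019 0.1223] yaw 0.08 F [ 0.1 -0.2 -2.8] w 16.0 gf 59.9
bay 1 [ 0.5141 -0.3381]
bay 2 [ 0.5572 -0.2358]
bay 3 [ 0.6003 -0.1335]
0.91 [383.6 180.9] plate [ 0.6014 -0.1329 -0.4081] [ 0.6015 -0.1331] [ 0.6013 -0.1325] [91. 90.] 981
  in bay frame [0.0007 0.112 ] -0.009
0.86 [415.  199.6] plate [ 0.5576 -0.2362 -0.4232] [ 0.5571 -0.2365] [ 0.558  -0.2362] [88. 89.] 955
  in bay frame [ 0.0006 -0.0002] -0.024
0.58 [454.1 214.2] plate [ 0.5153 -0.3368 -0.377 ] [ 0.5148 -0.3368] [ 0.5151 -0.3367] [86. 87.] 927
  in bay frame [ 0.0006 -0.1093] 0.022
```

>>> play_rows --pt "0 0 -0.02" --pt "0 0 -0.02" --pt "0 0 -0.007" --pt "0 0 -0.004" --pt "0 0 -0.002" --pt "0 0 0" --pt "0 0 0" --turn '[0,0,0,0,0,0,0]'

```text
time: 38.35
tool_pos: [0.4171, 0.1023, 0.0699]
tool_rot: [-0.0, 1.0, 0.001, 0.0]
contact_force: [0.1, 0.2, -2.0]
gripper_width: 0.189
grasp_force: 59.8
```

>>> play_rows --pt "0 0 -0.001" --pt "0 0 -0.0005" --pt "0 0 0" --pt "0 0 0" --turn '[0,0,0,0]'

```text
time: 38.85
tool_pos: [0.4166, 0.1023, 0.0679]
tool_rot: [-0.0, 1.0, 0.001, -0.0]
contact_force: [-1.1, -1.0, -0.6]
gripper_width: 0.187
grasp_force: 59.8
```

Touching down. Release and rise.

>>> play_rows --pt "0 0 -0.0005" --pt "0 0 0" --pt "0 0 0" --turn '[0,0,0]'

```text
time: 39.22
tool_pos: [0.4167, 0.1023, 0.0676]
tool_rot: [0.0, 1.0, 0.001, -0.0]
contact_force: [-1.9, 0.1, 0.4]
gripper_width: 0.191
grasp_force: 60.2
```

>>> play_rows --pt "0 0 0" --pt "0 0 0" --pt "0 0 0" --pt "0 0 0" --pt "0 0 0.02" --pt "0 0 0.04" --pt "0 0 0.05" --pt "0 0 0.04" --turn '[0,0,0,0,0,0,0,0]' --hand 0.06

```text
time: 40.22
tool_pos: [0.4169, 0.1023, 0.2196]
tool_rot: [-0.0, 1.0, 0.001, 0.001]
contact_force: [0.2, 0.8, -0.6]
gripper_width: 0.704
grasp_force: 0.0
```

```bash
cat > m8.py <<'E'
from h import *
pr(); print(state()["joint_pos"].round(2))
f=grab("top","g_top"); f2=grab("scene","g_scene")
b=lambda x:cv2.cvtColor(x,cv2.COLOR_RGB2BGR)
rz=lambda x,k:cv2.resize(b(x),None,fx=k,fy=k,interpolation=cv2.INTER_CUBIC)
cv2.imwrite("pics/g.png",np.hstack([rz(f[248:298,388:438],8),rz(f[148:198,326:376],8)]))
print("knob trace",[(d["p"],d["location"]) for d in trace("top","knob_grip")[:3]],"lifter",[(d["p"],d["location"]) for d in trace("top","lifter_grip")[:2]])
E
python3 m8.py
```

```text
t 40.23 tcp [0.4169 0.1023 0.2196] yaw 0.14 F [ 0.2  0.8 -0.6] w 60.1 gf 0.0
[ 0.07 -0.45  2.03  0.    1.56  1.64]
knob trace [] lifter [(0.56, [281.7, 222.0])]
```

View pics/g.png

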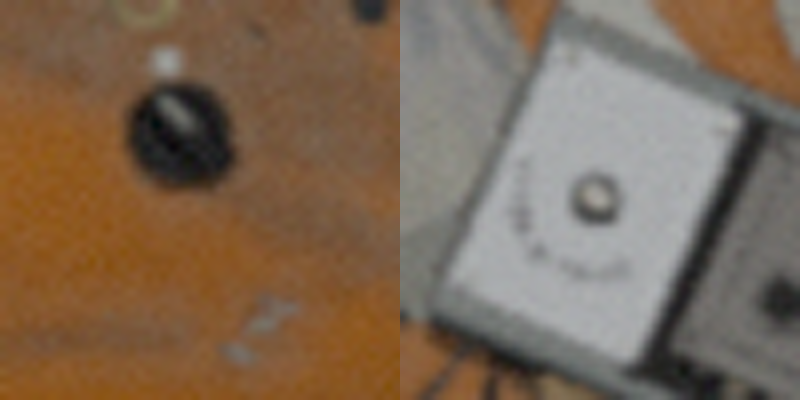

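The knob is unmoved: left crop centre (180,135), white line pointing up-left to (160,95). The spindle sits at (595,198) in the right crop. I'll average frames to see its flat.

```bash
cat > m9.py <<'E'
from h import *
A={c:np.mean([grab_frame(c).astype(np.float32) for _ in range(12)],0) for c in("top","scene")}
np.savez("avg.npz",**A)
out=[]
for c,(u,v) in(("top",(400-.0,0)),):pass
for c in("top","scene"):
    u,v=w2p(c,[[.6345,-.0507,.06]])[0]; print(c,u,v)
    u,v=int(round(u)),int(round(v)); a=A[c][v-9:v+9,u-12:u+12]; print(c,"origin",u-12,v-9)
    g=cv2.cvtColor(np.uint8(a),cv2.COLOR_RGB2GRAY); 
    i=cv2.resize(g,None,fx=16,fy=16,interpolation=cv2.INTER_CUBIC); out.append(cv2.normalize(i,None,0,255,cv2.NORM_MINMAX))
    if c=="top": print(np.round(g[4:15,6:18]))
cv2.imwrite("pics/i.png",np.hstack(out))
E
python3 m9.py
```

```text
top 350.39836626721103 171.98634686492613
top origin 338 163
[[171 169 171 170 171 171 171 171 171 170 170 170]
 [170 169 170 171 170 169 168 169 171 171 170 170]
 [170 171 170 169 162 151 145 149 160 170 171 170]
 [171 171 170 154 134 130 121 112 128 158 170 170]
 [170 171 167 139 120 138 141 118 110 145 167 172]
 [171 171 164 127 114 144 162 149 119 131 159 171]
 [171 171 164 122  93 123 149 148 119 129 159 170]
 [171 172 165 133  88  80  94  95  94 137 165 171]
 [171 171 171 156 123  94  84  82 104 149 170 170]
 [172 171 171 169 159 151 149 149 155 166 171 170]
 [170 171 170 172 171 171 171 171 170 171 171 170]]
scene 319.1077967263888 184.14196818291336
scene origin 307 175
```

View pics/i.png

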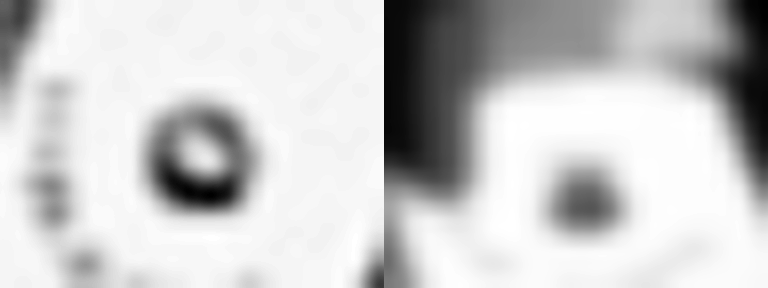

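The spindle's bright top is elongated from upper left to lower right, so its flat faces lower left or upper right. The dial ticks suggest lower left, about 135° in world yaw. A quick render fit should refine the axis and angle.

```bash
cat > m10.py <<'E'
from h import *
A=np.load("avg.npz")["top"].mean(2); u0,v0,n=342,164,17
I=A[v0:v0+n,u0:u0+n]; S=8
def D(x,y,z,dl,r,f):
    t=np.radians(np.arange(0,360,3)); X=np.c_[r*np.cos(t),r*np.sin(t)]; X[:,0]=np.minimum(X[:,0],f); return w2p("top",loc((x,y,dl),X,z))
def mask(P):
    m=np.zeros((n*S,n*S),np.uint8); cv2.fillConvexPoly(m,np.round((P-[u0,v0]+.5)*S*16).astype(np.int32),1,cv2.LINE_8,4); return m.astype(np.float32)
yy,xx=np.mgrid[0:n*S,0:n*S]
def model(q,dl,ch,zt):
    x,y=q; d=np.radians(dl)
    up=D(x,y,zt-ch,d,.007,.0035); side=mask(cv2.convexHull(np.float32(np.r_[up,D(x,y,zt-.016,d,.007,.0035)])).reshape(-1,2))
    full=mask(up); top=mask(D(x,y,zt,d,.007-ch,.0035-ch)); top*=full
    side=np.clip(side-full,0,1); cf=full-top
    c=w2p("top",[[x,y,zt]])[0]-[u0,v0]; th=np.arctan2(yy/S-c[1],xx/S-c[0])
    L=[np.ones_like(side),side,cf,cf*np.cos(th),cf*np.sin(th),top]
    L=[cv2.resize(cv2.GaussianBlur(l,(0,0),.55*S),(n,n),interpolation=cv2.INTER_AREA).ravel() for l in L]
    M=np.array(L).T; w,*_=np.linalg.lstsq(M,I.ravel(),rcond=None); return ((M@w-I.ravel())**2).mean()**.5,w
zt=.065
x0=p2w("top",[[350.3,172.2]],.060)[0][:2]; print(x0)
res=[]
for ch in(.001,.002):
  for dl in range(0,360,15):
    r=minimize(lambda q:model(q,dl,ch,zt)[0],x0,method="Nelder-Mead",options=dict(maxiter=40,initial_simplex=x0+np.array([[0,0],[.002,0],[0,.002]])))
    res.append((r.fun,ch,dl,r.x.round(4),model(r.x,dl,ch,zt)[1].round(0)))
for r in sorted(res,key=lambda r:r[0])[:10]: print(r)
E
python3 m10.py
```

```text
[ 0.63387504 -0.0504283 ]
(np.float64(6.9273830943382375), 0.001, 165, array([ 0.6319, -0.0495]), array([ 168., -178., -224.,  -47.,  152.,    4.]))
(np.float64(7.045791967170697), 0.001, 150, array([ 0.632, -0.049]), array([ 168., -163., -234.,  -88.,  132.,    5.]))
(np.float64(7.103342488952268), 0.001, 330, array([ 0.6344, -0.0504]), array([ 168., -214., -213.,  -69.,  155.,    1.]))
(np.float64(7.139847222521657), 0.001, 315, array([ 0.6344, -0.0508]), array([ 168., -224., -191.,  -74.,  156.,   -1.]))
(np.float64(7.171982027316313), 0.001, 345, array([ 0.6344, -0.0502]), array([ 168., -218., -209.,  -66.,  159.,   -1.]))
(np.float64(7.179123136263048), 0.001, 300, array([ 0.6339, -0.0505]), array([ 168., -176., -223.,  -58.,   84.,    2.]))
(np.float64(7.226258805134449), 0.001, 180, array([ 0.6316, -0.0498]), array([ 168., -187., -228.,  -29.,  159.,    1.]))
(np.float64(7.229201884968615), 0.001, 0, array([ 0.6343, -0.0499]), array([ 168., -201., -214.,  -45.,  138.,   -1.]))
(np.float64(7.299055149548227), 0.001, 285, array([ 0.6336, -0.0505]), array([ 168., -147., -242.,  -47.,   41.,    5.]))
(np.float64(7.300275674447844), 0.001, 15, array([ 0.6342, -0.0497]), array([ 168., -188., -214.,  -55.,  115.,   -1.]))
```

>>> play_rows --pt "-0.006 -0.0476 0" --pt "-0.006 -0.0476 0" --pt "-0.006 -0.0476 0" --pt "-0.006 -0.0476 0" --pt "-0.006 -0.0476 0" --pt "-0.006 -0.0476 -0.04" --pt "-0.006 -0.0476 -0.05" --pt "0 0 0" --turn '[6.4,6.4,6.4,6.4,6.4,6.4,6.4,0]' --hand 0.05

```text
time: 42.62
tool_pos: [0.3724, -0.2264, 0.128]
tool_rot: [-0.004, 0.925, 0.38, -0.002]
contact_force: [0.1, 0.8, 0.3]
gripper_width: 0.582
grasp_force: 0.0
```

>>> play_rows --pt "0 0 0" --pt "0 0 0" --turn '[0,0]'

```text
time: 42.88
tool_pos: [0.3765, -0.2262, 0.1342]
tool_rot: [0.001, 0.924, 0.383, 0.001]
contact_force: [0.7, 0.2, 0.7]
gripper_width: 0.587
grasp_force: 0.0
```

```bash
python3 -c "
from h import *
pr()
for c in ('top','scene'):
    f=grab(c,'k_'+c); P=w2p(c,[[.375,-.2308,.015]])[0]; u,v=P.astype(int); g=f.max(2)[v-9:v+10,u-9:u+10]; 
    ys,xs=np.nonzero(g<75); print(c,P,xs.mean()+u-9,ys.mean()+v-9,len(xs))
"
```

```text
t 42.88 tcp [ 0.3765 -0.2262  0.1342] yaw 45.0 F [0.7 0.2 0.7] w 50.1 gf 0.0
top [410.08328307 264.24672667] 410.0490797546012 264.16564417177915 163
scene [411.8794717  215.50394436] 411.0 215.0 361
```

>>> play_rows --pt "-0.0015 -0.0046 -0.025" --pt "0 0 -0.03" --pt "0 0 -0.025" --pt "0 0 -0.015" --pt "0 0 -0.008" --pt "0 0 -0.0062" --pt "0 0 0" --pt "0 0 0" --turn '[0,0,0,0,0,0,0,0]'

```text
time: 43.98
tool_pos: [0.3742, -0.2313, 0.0238]
tool_rot: [0.001, 0.924, 0.382, 0.0]
contact_force: [0.8, 0.9, -0.1]
gripper_width: 0.59
grasp_force: 0.0
```

>>> play_rows --pt "0 0 0.0007" --pt "0 0 0" --pt "0 0 0" --pt "0 0 0" --pt "0 0 0" --pt "0 0 0" --pt "0 0 0" --turn '[0,0,0,0,0,0,0]' --hand 0.0

```text
time: 44.85
tool_pos: [0.3741, -0.2312, 0.0242]
tool_rot: [0.0, 0.924, 0.382, 0.0]
contact_force: [0.6, -0.7, 4.4]
gripper_width: 0.09
grasp_force: 59.3
```

>>> play_rows --pt "0 0 0.015" --pt "0 0 0.04" --pt "0 0 0.055" --pt "0.02 0.015 0" --pt "0.022 0.015 0" --pt "0.022 0.015 0" --pt "0.022 0.015 0" --pt "0.022 0.015 0" --turn '[0,0,0,9,10,10,10,10]'

```text
time: 45.85
tool_pos: [0.4818, -0.1549, 0.1338]
tool_rot: [-0.001, 0.68, 0.733, -0.0]
contact_force: [0.3, 0.5, -1.2]
gripper_width: 0.089
grasp_force: 58.7
```

>>> play_rows --pt "0.022 0.015 0" --pt "0.022 0.015 0" --pt "0.022 0.015 0" --pt "0.022 0.015 0" --pt "0.022 0.015 0" --pt "0.022 0.016 0" --pt "0.02 0.015 0" --pt "0 0 0" --turn '[10,10,10,10,10,10,8,0]'

```text
time: 46.85
tool_pos: [0.6339, -0.0489, 0.1337]
tool_rot: [-0.001, 0.157, 0.988, 0.0]
contact_force: [-0.8, -0.4, 0.1]
gripper_width: 0.089
grasp_force: 58.7
```

>>> play_rows --pt "0 0 0" --pt "0 0 0" --turn '[0,0]'

```text
time: 47.1
tool_pos: [0.633, -0.0504, 0.1338]
tool_rot: [-0.0, 0.158, 0.987, -0.0]
contact_force: [0.7, -0.7, -0.2]
gripper_width: 0.088
grasp_force: 58.7
```

```bash
python3 -c "
from h import *
pr(); print(state()['joint_pos'].round(2))"
```

```text
t 47.1 tcp [ 0.633  -0.0504  0.1338] yaw 161.85 F [ 0.7 -0.7 -0.2] w 7.5 gf 58.7
[-0.2   0.13  1.66 -0.    1.35 -1.45]
```

>>> play_rows --pt "0.0019 0 -0.015" --pt "0 0 -0.012" --pt "0 0 -0.006" --pt "0 0 0" --pt "0 0 -0.002" --pt "0 0 -0.002" --pt "0 0 -0.002" --pt "0 0 0" --turn '[0,0,0,0,0,0,0,0]'

```text
time: 48.1
tool_pos: [0.6356, -0.0498, 0.0947]
tool_rot: [-0.0, 0.157, 0.988, -0.0]
contact_force: [-0.9, -0.3, 0.0]
gripper_width: 0.09
grasp_force: 58.7
```

>>> play_rows --pt "0 0 -0.002" --pt "0 0 -0.002" --pt "0 0 0" --pt "0 0 0" --turn '[0,0,0,0]'

```text
time: 48.6
tool_pos: [0.6357, -0.0499, 0.0908]
tool_rot: [0.0, 0.157, 0.988, 0.0]
contact_force: [-0.3, -0.2, -1.2]
gripper_width: 0.091
grasp_force: 58.7
```

>>> play_rows --pt "0 0 -0.0015" --pt "0 0 -0.0015" --pt "0 0 0" --pt "0 0 0" --turn '[0,0,0,0]'

```text
time: 49.1
tool_pos: [0.6357, -0.0498, 0.0878]
tool_rot: [0.0, 0.157, 0.988, -0.0]
contact_force: [-0.1, 0.6, 0.5]
gripper_width: 0.092
grasp_force: 58.7
```

>>> play_rows --pt "0 0 -0.001" --pt "0 0 -0.001" --pt "0 0 0" --pt "0 0 0" --turn '[0,0,0,0]'

```text
time: 49.6
tool_pos: [0.6358, -0.0499, 0.086]
tool_rot: [0.0, 0.157, 0.988, -0.0]
contact_force: [0.7, 0.3, -0.2]
gripper_width: 0.091
grasp_force: 59.1
```

>>> play_rows --pt "0 0 -0.001" --pt "0 0 -0.001" --pt "0 0 0" --pt "0 0 0" --turn '[0,0,0,0]'

```text
time: 50.1
tool_pos: [0.6367, -0.05, 0.0853]
tool_rot: [0.001, 0.157, 0.988, -0.0]
contact_force: [0.3, 0.2, 5.3]
gripper_width: 0.085
grasp_force: 60.4
```

>>> play_rows --pt "0 0 -0.001" --pt "0 0 -0.001" --pt "0 0 0" --pt "0 0 0" --turn '[0,0,0,0]'

```text
time: 50.6
tool_pos: [0.6377, -0.0502, 0.0849]
tool_rot: [0.002, 0.157, 0.988, -0.0]
contact_force: [-1.1, 0.6, 8.9]
gripper_width: 0.093
grasp_force: 61.1
```

>>> play_rows --pt "0 0 0.0008" --pt "0 0 0" --pt "0 0 0" --pt "0 0 0" --pt "0 0 0" --pt "0 0 0" --pt "0 0 0" --pt "0 0 0" --turn '[0,0,-1.5,-1.5,-1.5,-1.5,-1.5,0]'

```text
time: 51.6
tool_pos: [0.6372, -0.0504, 0.085]
tool_rot: [0.002, 0.221, 0.975, -0.0]
contact_force: [1.0, -1.0, 6.9]
gripper_width: 0.087
grasp_force: 60.8
```

>>> play_rows --pt "0 0 0" --pt "0 0 0" --pt "0 0 0" --pt "0 0 0" --pt "0 0 0" --pt "0 0 0" --pt "0 0 0" --turn '[-1.5,-1.5,-1.5,-1.5,-1.5,-1.5,0]'

```text
time: 52.48
tool_pos: [0.637, -0.0506, 0.0849]
tool_rot: [0.002, 0.297, 0.955, -0.0]
contact_force: [-0.7, -1.0, 7.3]
gripper_width: 0.09
grasp_force: 60.8
```

>>> play_rows --pt "-0.001 0 0" --pt "-0.001 0 0" --pt "0 0 0" --pt "0 0 0" --pt "0 0 0" --pt "0 0 0" --pt "0 0 0" --pt "0 0 0" --turn '[0,0,-1.5,-1.5,-1.5,-1.5,-1.5,0]'

```text
time: 53.48
tool_pos: [0.6332, -0.0498, 0.0821]
tool_rot: [-0.0, 0.359, 0.933, -0.0]
contact_force: [-0.5, -0.8, -0.3]
gripper_width: 0.09
grasp_force: 58.6
```

>>> play_rows --pt "0 0 0" --pt "0 0 0" --pt "0 0 0" --pt "0 0 0" --pt "0 0 0" --pt "0 0 0" --pt "0 0 0" --turn '[-1.5,-1.5,-1.5,-1.5,-1.5,-1.5,0]'

```text
time: 54.35
tool_pos: [0.6336, -0.0498, 0.0825]
tool_rot: [-0.0, 0.431, 0.902, -0.0]
contact_force: [-0.7, -0.2, -1.5]
gripper_width: 0.087
grasp_force: 58.7
```

>>> play_rows --pt "0 0 -0.001" --pt "0 0 -0.0015" --pt "0 0 -0.0015" --pt "0 0 0" --pt "0 0 0" --turn '[0,0,0,0,0]'

```text
time: 54.98
tool_pos: [0.6341, -0.0499, 0.0792]
tool_rot: [0.001, 0.431, 0.902, 0.0]
contact_force: [-0.6, -0.6, 4.9]
gripper_width: 0.089
grasp_force: 60.7
```

```bash
python3 -c "
from h import *
pr(); print(state()['ft_torque'].round(3))"
```

```text
t 54.98 tcp [ 0.6341 -0.0499  0.0792] yaw 128.94 F [-0.6 -0.6  4.9] w 7.6 gf 60.7
[-0.041  0.286  0.002]
```

>>> play_rows --pt "0 0 0" --pt "0 0 0" --pt "0 0 0" --pt "0 0 0" --pt "0 0 0" --pt "0 0 0" --turn '[1.5,1.5,1.5,1.5,0,0]'

```text
time: 55.72
tool_pos: [0.6335, -0.0498, 0.0784]
tool_rot: [-0.0, 0.383, 0.924, -0.0]
contact_force: [-0.3, -0.2, 2.7]
gripper_width: 0.09
grasp_force: 60.1
```

```bash
python3 -c "
from h import *
pr(); print(state()['ft_torque'].round(3))"
```

```text
t 55.73 tcp [ 0.6335 -0.0498  0.0784] yaw 134.93 F [-0.3 -0.2  2.7] w 7.7 gf 60.1
[-0.041  0.18  -0.037]
```

>>> play_rows --pt "0 0 0" --pt "0 0 0" --pt "0 0 0" --pt "0 0 0" --turn '[1.5,1.5,1.5,0]'

```text
time: 56.22
tool_pos: [0.6334, -0.0498, 0.0782]
tool_rot: [-0.0, 0.347, 0.938, -0.0]
contact_force: [-0.8, 0.3, 0.9]
gripper_width: 0.084
grasp_force: 59.6
```

```bash
python3 -c "
from h import *
pr(); print(state()['ft_torque'].round(3))"
```

```text
t 56.23 tcp [ 0.6334 -0.0498  0.0782] yaw 139.45 F [-0.8  0.3  0.9] w 7.2 gf 59.6
[-0.099  0.147 -0.007]
```

>>> play_rows --pt "0 0 -0.001" --pt "0 0 -0.001" --pt "0 0 0" --pt "0 0 0" --turn '[0,0,0,0]'

```text
time: 56.72
tool_pos: [0.6338, -0.0499, 0.0769]
tool_rot: [0.0, 0.347, 0.938, 0.0]
contact_force: [-1.1, -0.3, 3.9]
gripper_width: 0.088
grasp_force: 60.5
```

>>> play_rows --pt "0 0 0" --pt "0 0 0" --pt "0 0 0" --pt "0 0 0" --turn '[1.5,1.5,1.5,0]'

```text
time: 57.22
tool_pos: [0.6335, -0.0498, 0.0763]
tool_rot: [-0.0, 0.309, 0.951, -0.0]
contact_force: [0.1, -0.6, 2.2]
gripper_width: 0.086
grasp_force: 59.8
```

```bash
python3 -c "
from h import *
pr(); print(state()['ft_torque'].round(3))"
```

```text
t 57.23 tcp [ 0.6335 -0.0498  0.0763] yaw 143.95 F [ 0.1 -0.6  2.2] w 7.3 gf 59.8
[-0.117  0.157 -0.056]
```

>>> play_rows --pt "0 0 -0.001" --pt "0 0 0" --pt "0 0 0" --pt "0 0 0" --pt "0 0 0" --turn '[-1.5,-1.5,-1.5,-1.5,-1.5]'

```text
time: 57.85
tool_pos: [0.6335, -0.0498, 0.0754]
tool_rot: [-0.0, 0.372, 0.928, -0.0]
contact_force: [-0.3, -0.4, 1.0]
gripper_width: 0.087
grasp_force: 59.8
```

```bash
cat > s.py <<'E'
from h import *
T=[]
for _ in range(4): grab_frame("top"); T.append(state()["ft_torque"])
pr(); print(np.mean(T,0).round(3))
E
python3 s.py
```

```text
t 58.05 tcp [ 0.6335 -0.0498  0.0755] yaw 136.43 F [ 0.  -0.6  1.4] w 7.7 gf 59.7
[-0.099  0.191  0.03 ]
```

>>> play_rows --pt "0 0 0" --pt "0 0 0" --pt "0 0 0" --pt "0 0 0" --pt "0 0 0" --turn '[1.5,1.5,1.5,1.5,1.5]'

```text
time: 58.68
tool_pos: [0.6335, -0.0498, 0.0754]
tool_rot: [-0.0, 0.309, 0.951, -0.0]
contact_force: [-1.2, -0.6, 0.1]
gripper_width: 0.09
grasp_force: 59.4
```

```bash
python3 s.py
```

```text
t 58.88 tcp [ 0.6335 -0.0498  0.0754] yaw 143.94 F [-1.1 -0.4 -0.3] w 8.0 gf 59.2
[-0.054  0.158  0.002]
```

>>> play_rows --pt "0 0 -0.001" --pt "0 0 -0.001" --pt "0 0 -0.001" --pt "0 0 0" --pt "0 0 0" --turn '[-1.5,-1.5,-1.5,-1.5,0]'

```text
time: 59.5
tool_pos: [0.6343, -0.0499, 0.0736]
tool_rot: [0.001, 0.359, 0.933, 0.0]
contact_force: [-1.6, -0.2, 4.7]
gripper_width: 0.091
grasp_force: 60.8
```

>>> play_rows --pt "0 0 -0.001" --pt "0 0 -0.001" --pt "0 0 0" --pt "0 0 0" --pt "0 0 0" --turn '[1.5,1.5,1,0,0]'

```text
time: 60.12
tool_pos: [0.6344, -0.0499, 0.072]
tool_rot: [0.001, 0.327, 0.945, 0.0]
contact_force: [-0.6, -1.1, 6.2]
gripper_width: 0.09
grasp_force: 61.0
```

>>> play_rows --pt "-0.0005 0 -0.001" --pt "0 0 -0.001" --pt "0 0 0" --pt "0 0 0" --pt "0 0 0" --turn '[-1.5,-1.5,1.5,1.5,0]'

```text
time: 60.75
tool_pos: [0.6341, -0.0499, 0.0704]
tool_rot: [0.001, 0.326, 0.945, 0.0]
contact_force: [-3.1, 0.9, 8.1]
gripper_width: 0.086
grasp_force: 61.4
```

>>> play_rows --pt "0 0 -0.001" --pt "0 0 -0.001" --pt "0 0 0" --pt "0 0 0" --pt "0 0 0" --turn '[-1.5,-1.5,1.5,1.5,0]'

```text
time: 61.38
tool_pos: [0.6345, -0.0499, 0.0703]
tool_rot: [0.001, 0.327, 0.945, 0.0]
contact_force: [-6.5, 0.6, 15.1]
gripper_width: 0.089
grasp_force: 63.7
```

>>> play_rows --pt "-0.0005 0 0.002" --pt "0 0 0" --pt "0 0 0" --pt "0 0 0" --pt "0 0 0" --pt "0 0 0" --pt "0 0 0" --pt "0 0 0" --turn '[0,0,-4,-4,-4,-4,-4,0]'

```text
time: 62.38
tool_pos: [0.6335, -0.0497, 0.0702]
tool_rot: [0.001, 0.486, 0.874, 0.0]
contact_force: [-3.0, 0.7, 7.5]
gripper_width: 0.088
grasp_force: 62.0
```

```bash
python3 s.py
```

```text
t 62.58 tcp [ 0.6334 -0.0497  0.0702] yaw 121.91 F [-2.4  1.5  7.8] w 7.9 gf 62.0
[0.123 0.503 0.071]
```

>>> play_rows --pt "0 0 0" --pt "0 0 0" --pt "0 0 0" --pt "0 0 0" --pt "0 0 0" --pt "0 0 0" --turn '[-4,-4,-4,-4,-4,0]'

```text
time: 63.32
tool_pos: [0.6337, -0.0494, 0.0702]
tool_rot: [0.001, 0.63, 0.777, 0.001]
contact_force: [-2.4, 1.1, 7.2]
gripper_width: 0.09
grasp_force: 61.9
```

```bash
python3 s.py
```

```text
t 63.52 tcp [ 0.6337 -0.0494  0.0702] yaw 101.91 F [-2.5  0.7  8.6] w 7.7 gf 61.9
[0.293 0.426 0.051]
```

>>> play_rows --pt "0 0 0" --pt "0 0 0" --pt "0 0 0" --pt "0 0 0" --pt "0 0 0" --turn '[-4,-4,-4,-2,0]'

```text
time: 64.15
tool_pos: [0.6338, -0.0492, 0.0702]
tool_rot: [0.001, 0.72, 0.694, 0.001]
contact_force: [-1.8, 1.5, 7.2]
gripper_width: 0.087
grasp_force: 61.8
```

```bash
python3 s.py
```

```text
t 64.35 tcp [ 0.6338 -0.0492  0.0702] yaw 87.91 F [-2.1  1.8  7.5] w 8.1 gf 61.8
[0.367 0.299 0.089]
```

>>> play_rows --pt "0 0 0" --pt "0 0 0" --pt "0 0 0" --turn '[-2,-2,0]'

```text
time: 64.72
tool_pos: [0.6339, -0.0492, 0.0702]
tool_rot: [0.001, 0.744, 0.668, 0.001]
contact_force: [-0.0, 1.8, 7.1]
gripper_width: 0.084
grasp_force: 61.7
```

```bash
python3 s.py
```

```text
t 64.92 tcp [ 0.6339 -0.0492  0.0702] yaw 83.91 F [-1.4  1.7  8.3] w 7.6 gf 61.7
[0.376 0.246 0.099]
```

>>> play_rows --pt "0 0 0" --pt "0 0 0" --pt "0 0 0" --turn '[-2,-2,0]'

```text
time: 65.3
tool_pos: [0.634, -0.0492, 0.0702]
tool_rot: [0.001, 0.767, 0.642, 0.002]
contact_force: [-1.5, 2.5, 6.9]
gripper_width: 0.089
grasp_force: 61.7
```

```bash
python3 s.py
```

```text
t 65.5 tcp [ 0.634  -0.0492  0.0702] yaw 79.91 F [-0.1  2.4  7.2] w 7.8 gf 61.7
[0.398 0.18  0.09 ]
```

>>> play_rows --pt "0 0 0" --pt "0 0 0" --pt "0 0 0" --turn '[-2,-2,0]'

```text
time: 65.88
tool_pos: [0.634, -0.0492, 0.0702]
tool_rot: [0.001, 0.789, 0.615, 0.002]
contact_force: [-0.5, 2.2, 6.9]
gripper_width: 0.09
grasp_force: 61.6
```

```bash
python3 s.py
```

```text
t 66.08 tcp [ 0.634  -0.0491  0.0702] yaw 75.91 F [-0.5  2.   6.8] w 7.8 gf 61.6
[0.4   0.169 0.086]
```

>>> play_rows --pt "0 0 0" --pt "0 0 0" --pt "0 0 0" --turn '[-2,-2,0]'

```text
time: 66.45
tool_pos: [0.6341, -0.0491, 0.0702]
tool_rot: [0.001, 0.81, 0.587, 0.002]
contact_force: [-0.7, 2.7, 7.0]
gripper_width: 0.09
grasp_force: 61.6
```

```bash
python3 s.py
```

```text
t 66.65 tcp [ 0.6341 -0.0491  0.0702] yaw 71.91 F [-1.   1.5  6.8] w 7.4 gf 61.6
[0.424 0.128 0.086]
```

>>> play_rows --pt "0 0 0" --pt "0 0 0" --pt "0 0 0" --turn '[-2,-2,0]'

```text
time: 67.03
tool_pos: [0.6341, -0.0491, 0.0702]
tool_rot: [0.0, 0.83, 0.558, 0.002]
contact_force: [0.0, 2.9, 6.0]
gripper_width: 0.089
grasp_force: 61.5
```

```bash
python3 s.py
```

```text
t 67.22 tcp [ 0.6342 -0.0491  0.0702] yaw 67.91 F [-0.7  2.8  6.8] w 7.6 gf 61.6
[0.423 0.086 0.075]
```

>>> play_rows --pt "0 0 0" --pt "0 0 0" --pt "0 0 0" --turn '[-2.5,-2.5,0]'

```text
time: 67.6
tool_pos: [0.6341, -0.049, 0.0702]
tool_rot: [0.0, 0.853, 0.522, 0.002]
contact_force: [-0.1, 3.3, 5.9]
gripper_width: 0.09
grasp_force: 61.6
```

```bash
python3 s.py
```

```text
t 67.8 tcp [ 0.6341 -0.049   0.0702] yaw 62.91 F [-0.9  2.2  6.1] w 7.4 gf 61.6
[0.431 0.099 0.073]
```

>>> play_rows --pt "0 0 0" --pt "0 0 0" --pt "0 0 0" --turn '[-2.5,-2.5,0]'

```text
time: 68.18
tool_pos: [0.6342, -0.049, 0.0702]
tool_rot: [0.0, 0.875, 0.484, 0.002]
contact_force: [-0.5, 2.1, 6.9]
gripper_width: 0.088
grasp_force: 61.5
```

```bash
python3 s.py
```

```text
t 68.38 tcp [ 0.6342 -0.049   0.0702] yaw 57.91 F [-1.3  2.8  7. ] w 7.4 gf 61.6
[0.514 0.093 0.074]
```

>>> play_rows --pt "0 0 0" --pt "0 0 0" --pt "0 0 0" --turn '[-2.5,-2.5,0]'

```text
time: 68.75
tool_pos: [0.6342, -0.0489, 0.0702]
tool_rot: [0.0, 0.895, 0.445, 0.002]
contact_force: [-0.2, 3.2, 6.8]
gripper_width: 0.083
grasp_force: 62.1
```

```bash
python3 s.py
```

```text
t 68.95 tcp [ 0.6342 -0.0489  0.0702] yaw 52.92 F [-0.1  2.7  6.7] w 7.7 gf 62.1
[0.522 0.057 0.113]
```

>>> play_rows --pt "0 0 0" --pt "0 0 0" --pt "0 0 0" --turn '[-2,-2,0]'

```text
time: 69.32
tool_pos: [0.6343, -0.049, 0.0702]
tool_rot: [0.0, 0.91, 0.414, 0.002]
contact_force: [0.9, 3.1, 6.2]
gripper_width: 0.087
grasp_force: 62.2
```

```bash
python3 s.py
```

```text
t 69.53 tcp [ 0.6343 -0.049   0.0702] yaw 48.92 F [0.  3.  6.8] w 7.7 gf 62.2
[0.476 0.033 0.139]
```

>>> play_rows --pt "0 0 0" --pt "0 0 0" --pt "0 0 0" --turn '[-2,-2,0]'

```text
time: 69.9
tool_pos: [0.6343, -0.049, 0.0702]
tool_rot: [0.0, 0.924, 0.382, 0.002]
contact_force: [-1.0, 3.6, 7.5]
gripper_width: 0.087
grasp_force: 62.5
```

```bash
python3 s.py
```

```text
t 70.1 tcp [ 0.6343 -0.049   0.0702] yaw 44.93 F [-0.1  2.8  6.2] w 7.8 gf 62.5
[0.52  0.042 0.178]
```

>>> play_rows --pt "0 0 0" --pt "0 0 0" --pt "0 0 0" --pt "0 0 0" --pt "0 0 0" --turn '[-2,-2,-2,-2,0]'

```text
time: 70.72
tool_pos: [0.6345, -0.0492, 0.0702]
tool_rot: [0.0, 0.949, 0.317, 0.002]
contact_force: [0.0, 1.3, 6.4]
gripper_width: 0.092
grasp_force: 62.6
```

```bash
python3 s.py
```

```text
t 70.92 tcp [ 0.6345 -0.0492  0.0702] yaw 36.94 F [0.  2.2 6.8] w 7.3 gf 62.6
[ 0.416 -0.08   0.231]
```

>>> play_rows --pt "0 0 0" --pt "0 0 0" --pt "0 0 0" --pt "0 0 0" --pt "0 0 0" --turn '[-2,-2,-2,-2,0]'

```text
time: 71.55
tool_pos: [0.6346, -0.0492, 0.0703]
tool_rot: [0.0, 0.968, 0.25, 0.002]
contact_force: [1.2, 1.7, 5.9]
gripper_width: 0.085
grasp_force: 62.3
```

```bash
python3 s.py
```

```text
t 71.75 tcp [ 0.6346 -0.0492  0.0702] yaw 28.93 F [1.9 2.2 5.2] w 7.3 gf 62.3
[ 0.393 -0.161  0.19 ]
```

>>> play_rows --pt "0 0 -0.0015" --pt "0 0 -0.001" --pt "0 0 0" --pt "0 0 0" --turn '[0,0,0,0]'

```text
time: 72.25
tool_pos: [0.635, -0.0492, 0.0701]
tool_rot: [0.0, 0.968, 0.25, 0.002]
contact_force: [-4.2, 3.0, 14.7]
gripper_width: 0.087
grasp_force: 64.8
```

```bash
python3 s.py
```

```text
t 72.45 tcp [ 0.635  -0.0492  0.0701] yaw 28.94 F [-3.9  3.  15.5] w 7.6 gf 64.8
[0.556 0.691 0.198]
```

>>> play_rows --pt "0 0 0.0025" --pt "0 0 0" --pt "0 0 0" --turn '[0,0,0]'

```text
time: 72.82
tool_pos: [0.6345, -0.0493, 0.0702]
tool_rot: [0.0, 0.968, 0.25, 0.002]
contact_force: [2.4, 2.1, 7.3]
gripper_width: 0.089
grasp_force: 62.6
```

>>> play_rows --pt "0 0 0" --pt "0 0 0" --pt "0 0 0" --pt "0 0 0" --pt "0 0 0" --pt "0 0 0.02" --pt "0 0 0.05" --pt "0 0 0.06" --turn '[0,0,0,0,0,0,0,0]' --hand 0.04

```text
time: 73.82
tool_pos: [0.632, -0.0497, 0.2003]
tool_rot: [-0.0, 0.968, 0.25, -0.001]
contact_force: [1.6, -1.0, 0.1]
gripper_width: 0.468
grasp_force: 0.0
```

>>> play_rows --pt "-0.05 0.01 0.02" --pt "-0.06 0.01 0" --pt "-0.06 0.01 0" --pt "-0.06 0.01 0" --pt "-0.03 0 0" --pt "0 0 0" --turn '[0,0,0,0,0,0]'

```text
time: 74.58
tool_pos: [0.3721, -0.0098, 0.2204]
tool_rot: [0.001, 0.968, 0.25, 0.002]
contact_force: [0.3, 0.1, 0.5]
gripper_width: 0.469
grasp_force: 0.0
```

```bash
python3 m7.py
cat > m11.py <<'E'
from h import *
A={c:np.mean([grab_frame(c).astype(np.float32) for _ in range(6)],0) for c in("top","scene")}
b=lambda x,k:cv2.resize(cv2.cvtColor(np.uint8(x),cv2.COLOR_RGB2BGR),None,fx=k,fy=k,interpolation=cv2.INTER_CUBIC)
t=A["top"]; s=A["scene"]
p1=b(t[150:200,326:376],8); p2=b(s[160:210,295:345],8)
p3=cv2.resize(b(t[130:270,240:480],400/240*1.0),(400,233)); p4=cv2.resize(b(s[150:270,260:466],400/206),(400,233))
cv2.imwrite("pics/z.png",cv2.resize(np.vstack([np.hstack([p1,p2]),np.hstack([p3,p4])]),None,fx=.92,fy=.92))
E
python3 m11.py
```

```text
t 74.58 tcp [ 0.3721 -0.0098  0.2204] yaw 28.92 F [0.3 0.1 0.5] w 40.1 gf 0.0
bay 1 [ 0.5141 -0.3381]
bay 2 [ 0.5572 -0.2358]
bay 3 [ 0.6003 -0.1335]
0.84 [380.4 184.5] plate [ 0.6015 -0.1333 -0.4202] [ 0.6015 -0.1335] [ 0.6014 -0.1332] [90. 89.] 975
  in bay frame [0.001  0.1116] -0.021
0.65 [414.4 200. ] plate [ 0.5576 -0.234  -0.4045] [ 0.5573 -0.2342] [ 0.5572 -0.2349] [92. 87.] 960
  in bay frame [-0.0004  0.0018] -0.006
0.58 [448.6 213.4] plate [ 0.5147 -0.3361 -0.3629] [ 0.5149 -0.3357] [ 0.5139 -0.336 ] [90. 92.] 986
  in bay frame [-0.0002 -0.1089] 0.036
```

View pics/z.png

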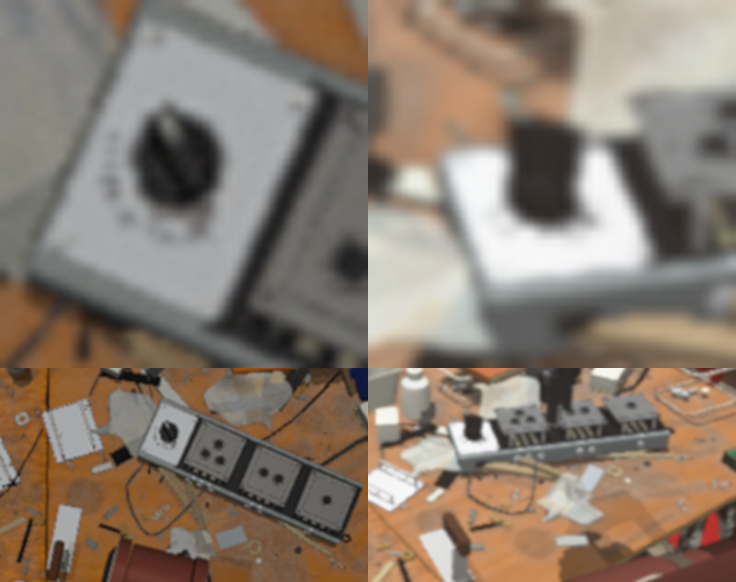

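The last picture shows all three plates square in their bays, the knob down on the dial at (178,155) with its line pointing up and slightly left, and the lifter flat. I'll check the knob's height and angle numerically.

```bash
cat > m12.py <<'E'
from h import *
A={c:np.mean([grab_frame(c).astype(np.float32) for _ in range(8)],0) for c in("top","scene")}
np.savez("fin.npz",**A)
t=A["top"].mean(2); x,y=.634,-.0500; zt=.0453+.047
# white line: best yaw by brightness of the half bar
sc=[]
for a in range(-180,180,3):
    P=loc((x,y,np.radians(a)),np.c_[np.linspace(.006,.017,12),np.zeros(12)],zt); sc.append((samp("top",t,P).mean(),a))
print(sorted(sc,reverse=True)[:6])
g=t[164:180,343:359]; print(np.round(g).astype(int)); print("centre px at top",w2p("top",[[x,y,zt],[x,y,.05]]))
s=A["scene"].mean(2); p=w2p("scene",[[x,y,z] for z in (.0453,.0613,.0923,.1083)]); print(p.round(1))
print(np.round(s[165:196,int(p[0,0])]).astype(int), "seated foot front/top rows", w2p("scene",[[x-.013,y+.013,.0453],[x,y,.0923],[x-.013,y+.013,.0613],[x,y,.1083]])[:,1].round(1))
E
python3 m12.py
```

```text
[(np.float32(95.732475), 33), (np.float32(94.45411), 36), (np.float32(94.32242), 30), (np.float32(91.28036), 27), (np.float32(90.452415), 39), (np.float32(87.62463), 24)]
[[170 170 168 162 147 117 119 148 163 167 171 170 170 170 169 169]
 [170 169 149 122 107 101  89  98 116 136 157 165 169 170 168 169]
 [171 164 125  75  79 115  98  63  58  82 109 136 160 171 171 170]
 [170 150 100  47  57 103 102  69  37  41  62  99 146 168 171 169]
 [162 130  76  31  36  72  87  70  38  31  35  66 117 157 170 170]
 [148 106  56  24  21  43  60  55  40  33  33  42  87 143 168 170]
 [134  85  47  30  16  26  41  44  39  33  27  32  67 127 160 170]
 [128  76  43  37  30  19  29  40  40  34  34  28  60 118 157 169]
 [135  83  46  40  38  26  23  34  41  41  33  30  62 121 160 170]
 [157 109  56  40  39  32  18  27  39  40  34  30  72 135 165 170]
 [163 119  61  36  43  38  28  22  31  39  33  32  80 143 169 171]
 [164 124  67  38  42  42  38  24  23  30  33  52 101 149 168 170]
 [165 140  95  56  38  38  34  25  14  29  50  86 135 164 170 168]
 [168 159 133  95  64  55  48  37  40  52  74 102 149 168 170 169]
 [155 163 159 130 106  98  86  77  81  87  89 106 150 168 169 168]
 [134 153 164 143 126 126 123 118 114 108 107 123 154 169 170 170]]
centre px at top [[350.83883978 170.33407011]
 [349.94448744 172.70062265]]
[[319.  187.9]
 [319.  184. ]
 [319.1 176.1]
 [319.2 172. ]]
[ 85  90  95 103 110 115 131 143 148 141 116  79  55  48  46  46  46  47
  48  51  51  49  46  44  57 114 185 229 244 247 247] seated foot front/top rows [191.  176.1 187.  172. ]
```

```bash
python3 -c "
from plant import *
print(job_done())"
```

```text
the job is handed in; nothing more can be done
None
```

I handed the job in: all three plates sit centred and square to within about 2 mm and 0.04 rad, placed in order 1, 2, 3. By picture height the knob is fully home. It was turned clockwise until the torque rose well past the timer's resistance, which I took as the end stop. The lifter lies flat, and I never went near the jar or carton.

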